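Load the coding tray and slide it into the marking cabinet

ROBOT

A 6-joint arm with a two-finger parallel gripper is mounted at the origin on the work surface. World frame = base frame: x ahead of the robot, y to its left, z up, the work surface at z = 0. Lengths are in mm, angles in rad, forces in N, time in s.
With the tool pointing down it reaches from about 250 to 775 mm from the base axis. Payload 8.9 kg.
Tool frame: the origin (TCP) lies at the very end of the fingers, on their centre line; the grasp point (between the pads) lies 19 mm behind it; y points along the fingers, x is the direction in which the jaws open and shut, and the axes are right-handed (so a half turn about y gives the same grasp; the last joint's range is limited). The gripper opens to 85 mm and grips with 20 to 120 N. Pads are 22 mm wide; open, the fingers measure 114 mm over their backs; the gripper's body (76 mm by 85 mm) begins 54 mm behind the grasp point. The pads swing forward as they close: fully open they stand 13 mm farther back than shut.
Start: joints at [1.197, 0.291, -0.153, 1.127, 0, 1.431], TCP at [122.134, 510.595, 231.305] pointing down, gripper open.
Joint ranges: [-2.52, 2.52], [-0.91, 1.74], [-1.3, 1.37], [-1.96, 2.02], [-1.52, 1.47], [-3.14, 3.14]. Speed limits (rad/s): [2.22, 2.22, 2.79, 3.14, 3.14, 3.14].

INTERFACE

Orientations are given as a unit quaternion [x, y, z, w].
In Python, from station import sensors, capture, job, look_for, silhouettes, landmark_of gives the robot as it stands. The module is installed in compiled form; this text tells all that it offers.
- The arm moves only by the shell command python3 -m creep 'ROWS' [OPENING] [FORCE]. ROWS is text: rows parted by semicolons, each of 6 numbers parted by spaces: the shift along the world's x, y, z in mm, then the turn, a rotation vector about the world's x, y, z in degrees. In form: dx dy dz ax ay az; .... A call has 1 to 10 rows; each row is the pose to reach, as a shift and turn from the pose commanded when the call began; what a row does not reach only later rows make up. A row lasts 1/12 s, in which the tool goes at most 41.7 mm and 7.16 degrees, less where a joint would pass 70% of its speed; a pose out of reach is approached as far as the arm can. A call with a gripper value outside its range is refused whole. OPENING is the opening, from 0 (shut) to 1 (fully open), set as the call begins (- or left out, the last holds). The fingers move at their own pace and stop on an object; FORCE is the grip in N (left out, the last holds). Time passes only in rows, so rows that repeat a pose let the fingers close. It gives the time, the measured TCP pose, the force and the opening at its end, in the units of the state.
- sensors.observe(): the state, without advancing time (a new reading comes with each control period).
- capture(name): name is "scene" or "top"; returns a dict with "color" (384x512x3 uint8, blue, green, red), "range_z" (384x512 float32, mm along the optical axis (not along the pixel's ray), 0 where there is no reading), "fx", "fy", "cx", "cy" (pixels), "R" (3x3) and "t" (3): a world point X has camera coordinates R X + t. Camera axes: x right, y down, z forward; pixel columns grow to the right and rows downward; lengths in mm; the calibration is good to about 2 mm. A picture is of the moment at which its call begins.
- job.job_done(): hands the job in, once; it reports no verdict.
Trained networks look in a picture, given as the dict that the camera call returned (one of the last four; its "shot" number tells which), for a name from the list of things; names that differ only in an ending like _2 or _b are one class to them, and where a whole thing is asked for, a point or a joint stands for the part that bears it (a point fixed in the world has none). Each returns a list of dicts, best first, with "conf" (0 to 1); they miss things now and then, are a little off and sometimes report something else, mostly with a low value. They report only what shows in the picture. A call takes as long as a camera call. They do not tell look-alikes from the thing itself.
- look_for(picture, query): "point" ([x, y, z] in mm, in the coordinates of the camera as it stood for that picture, good to about 4 mm: the middle of the surface that is visible of it).
- silhouettes(picture, query): "pixels" (384x512 bool, what is visible of it).
- landmark_of(picture, query): "point" ([x, y, z] in mm, in the coordinates of the camera as it stood for that picture, good to about 4 mm: a listed point, or the origin of a listed thing).
The state is a dict: "time": time; "joints": joint angles; "joint_vel": joint speeds; "joint_torque": joint torques, N m; "tcp_pos": TCP position; "tcp_rot": TCP orientation; "ft_force": force on the tool from outside, world axes, zero at the start; "moment": the same for the moment, N m; "grip_width": finger opening in mm.
Only numpy, scipy, OpenCV 4.12 (cv2) and the standard library are available. Lean on these libraries where they do the work, as an engineer would, in place of code of your own. Each camera call takes 0.05 s, during which the arm holds its last target.

TASK

Lay the loose pocket spray bottle in the empty foam pocket of the tray, the way round that fits, and press it down flat. Then slide the loaded tray into the slotted guides of the batch-code marking cabinet until its front plate is fully closed against the cabinet all along, with both bottles still flat in their pockets. Leave the roll of tape where it is.

Things in the scene. Friction and masses are not known exactly. Their poses are not given: they have to be found in the camera images.
- coder: White batch-code marking cabinet, fixed, 260 mm wide. Origin: on the bench, mid-opening, in the plane of its front face; x points straight in, z up. Opening: y -88 to +88 mm, from the bench up to 36 mm; no floor plate, the tray slides on the bench. Front bay 70 mm high back to x = 120 mm, with a tinted window on top; behind it a tower 360 mm high.
- coder_guides (a point): On the bench, mid-way between the mouths of the two slotted guides, 60 mm inside the front face; axes as the cabinet's. From the face to here flared walls narrow from y +-88 to +-72.5 mm. From here the guides run parallel for 146 mm, with lips 8 and 28 mm above the bench; the tray's rims run between the lips, with about 2 mm side play.
- coder_home (a point): Where the tray's origin is when the tray is fully home (100 mm inside the front face, on the bench, axes parallel to the tray's): the tray's front plate then meets the cabinet's front face, which is the stop.
- tray: Loose aluminium pan (about 0.55 kg) with dark foam, on the bench. Origin: under the pan's middle; x leads into the cabinet, z up. Pan x -100 to +100, y -62 to +62 mm, rims out to y +-70 mm at z 15 to 19. Foam top z 18. Two like pockets, body centres x +45 (filled) and -45 (empty), y -12. Front plate (closes the opening) at the tail: x -106 to -100, y +-95, z 2 to 47 mm.
- tray_pocket (a point): On the empty pocket's floor, 6 mm above the bench, where the bottle body's centre belongs; axes as the tray's. Cut to the bottle's outline, 12 mm deep, 2.5 mm clearance: seated, the bottle's x axis (cap) lies along +y here, its y axis along -x. Finger reliefs as deep as the pocket at both its x sides, 36 mm wide (y +-18 mm from here), at least 23 mm long.
- tray_handle (a point): Middle of the tray's bar handle: round steel bar 12 mm thick, 132 mm long along the tray's y, its axis 156 mm behind the tray's origin (50 mm behind the front plate) and 28 mm above the bench, on two arms at y +-60 mm. Axes as the tray's.
- bottle_mid (a point): Centre of the loose bottle's flat body, half-way up (9 mm above its underside). White pocket spray bottle, 45 g, lying flat on the bench: body 80 mm (x) by 54 mm (y) by 18 mm thick; the blue cap sticks out 24 mm more at the +x end (x 40 to 64), 22 mm wide, set to one side (y +3 to +25 mm), 16 mm thick. z up.
- loaded_mid (a point): Centre of the same kind of bottle that already lies in the tray's leading pocket; same axes as the loose bottle. Seated, it is 15 mm above the bench; its top is at 24 mm.
- tape_mid (a point): Centre, half-way up, of a roll of paper tape lying flat, 84 mm across, 45 mm high. Leave it alone.
Not all that is in view belongs to the job. Leave any black or turquoise look-alike of the part that bears bottle_mid alone.

How it is judged:
By the outcome, as a careful person would: the job done as asked, in the order asked, and still so for the second after the job is handed in, with the robot touching nothing.
It also fails if it takes over 64 s, if anything falls off the work surface, if the arm or the gripper's body presses on something with over 40 N, if the wrist force passes 120 N, or if a joint passes its speed limit or range.

## Working session

There is one attempt and no reset: what is moved stays moved. The work goes in short steps, Python scripts to look and compute and a shell command to move; the robot and the scene stay as the last step left them, time stands still between calls to the robot, and variables do not carry over. Pictures are saved under pics/ and viewed, and the job is handed in when it is done.

```bash
mkdir -p pics; ls; cat > h.py <<'E'
import numpy as np, cv2
from station import sensors, capture, job, look_for, silhouettes, landmark_of
def w(pic,p): return np.array(pic["R"]).T@(np.array(p)-np.array(pic["t"]))
def px(pic,X):
    c=np.array(pic["R"])@np.array(X)+np.array(pic["t"]); return [round(float(pic["fx"]*c[0]/c[2]+pic["cx"])),round(float(pic["fy"]*c[1]/c[2]+pic["cy"]))]
def cloud(pic):
    z=pic["range_z"]; v,u=np.mgrid[0:384,0:512]
    c=np.stack([(u-pic["cx"])*z/pic["fx"],(v-pic["cy"])*z/pic["fy"],z],-1)
    W=(c-np.array(pic["t"]))@np.array(pic["R"]); W[z==0]=np.nan; return W
E
python3 - <<'E'
from h import *
np.set_printoptions(precision=1,suppress=True)
s=sensors.observe(); print(s)
for n in ("scene","top"):
    p=capture(n); cv2.imwrite(f"pics/{n}0.png",p["color"])
    print(n,w(p,[0,0,0]),p["fx"])
    for q in ["coder","coder_guides","coder_home","tray","tray_pocket","tray_handle","bottle_mid","loaded_mid","tape_mid"]:
        for r in landmark_of(p,q)[:4]:
            X=w(p,r["point"]); print(q,round(r["conf"],2),X,px(p,X))
E
```

```text
pics
{'time': 0.0, 'joints': array([ 1.2,  0.3, -0.2,  1.1,  0. ,  1.4]), 'joint_vel': array([ 0., -0., -0.,  0., -0., -0.]), 'joint_torque': array([  0. , -53.7,  33.1,   0. ,  -0. ,   0. ]), 'tcp_pos': array([122. , 510.2, 230.7]), 'tcp_rot': array([ 0.6,  0.4, -0.4, -0.6]), 'ft_force': array([0.2, 0.7, 0.5]), 'moment': array([-0. , -0. , -0.1]), 'grip_width': 85.40759044547991}
scene [787.  490.2 982.7] 483.6307853067215
tray 0.71 [575.2  52.1  -0.4] [224, 242]
tray_pocket 0.79 [576.5  -0.1   4.7] [212, 223]
bottle_mid 0.98 [ 305.4 -338.8    6.1] [240, 87]
bottle_mid 0.65 [ 449.9 -319.8    8.4] [197, 110]
bottle_mid 0.59 [ 368.7 -178.1    5.7] [250, 135]
loaded_mid 0.83 [589.9  92.6  14.4] [227, 256]
tape_mid 0.75 [ 620.2 -302.2   19. ] [140, 138]
tape_mid 0.61 [574.   50.1  -1.4] [224, 241]
tape_mid 0.45 [547.3 224.7  -1.1] [276, 300]
top [325.7  -3.9 894.6] 348.9605014147197
coder 0.97 [544.4 226.7  -5.8] [173, 183]
tray 0.75 [574.8  51.1   2.9] [238, 169]
tray_pocket 0.72 [579.8   4.    4.1] [256, 166]
tray_pocket 0.55 [544.7 224.3  -3.5] [174, 182]
tray_handle 0.97 [ 550.8 -100.2   29.3] [297, 174]
tray_handle 0.38 [ 625.2 -304.    23.7] [374, 144]
bottle_mid 0.73 [ 449.3 -316.1    6. ] [383, 212]
bottle_mid 0.73 [ 303.2 -340.4   10.2] [399, 270]
bottle_mid 0.57 [ 371.2 -180.    11.3] [332, 244]
loaded_mid 0.55 [587.6  91.6  15.1] [223, 163]
tape_mid 0.76 [ 623.3 -301.    22.8] [373, 145]
```

View pics/scene0.png

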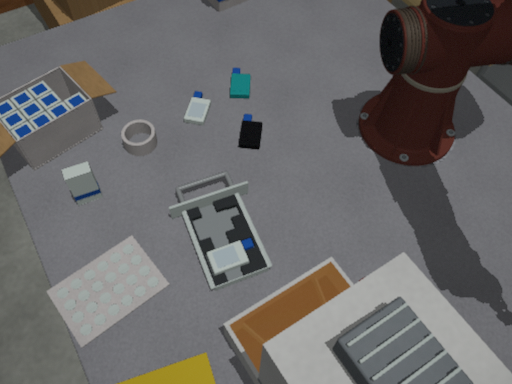

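View pics/top0.png

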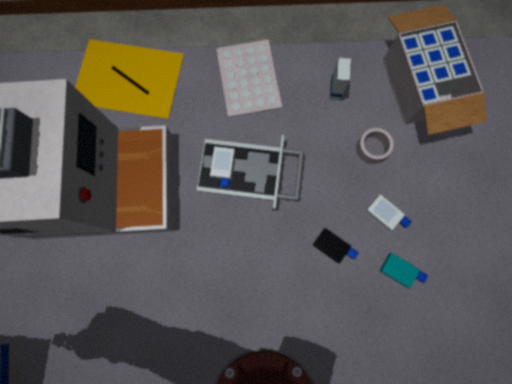

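The first pictures show four candidates for the loose bottle, given by their pixels in the top view:
- White bottle at (387,212), which is my choice.
- Black look-alike at (332,245).
- Turquoise look-alike at (402,270).
- White bottle already in the tray at (222,163).

The cartons at upper right are not bottles. The tray is at (240,169), and the cabinet's front bay is at (140,178) with its mouth facing right. I'll crop in on the choice and measure.

```bash
python3 - <<'E'
from h import *
np.set_printoptions(precision=1,suppress=True)
p=capture("top"); im=p["color"]
q=capture("scene")
a=cv2.resize(im[185:295,300:440],None,fx=5,fy=5,interpolation=cv2.INTER_CUBIC)[:600]
cv2.imwrite("pics/c1.png",a)
cv2.imwrite("pics/c2.png",cv2.resize(im[110:240,110:320],(798,494),interpolation=cv2.INTER_CUBIC))
cv2.imwrite("pics/c3.png",cv2.resize(q["color"][60:360,140:420],(560,600),interpolation=cv2.INTER_CUBIC))
for pic,n in((p,"top"),(q,"scene")):
    W=cloud(pic)
    for nm in ["bottle_mid","tray","coder","loaded_mid"]:
        for r in silhouettes(pic,nm)[:4]:
            m=r["pixels"]; P=W[m]; P=P[~np.isnan(P[:,0])]
            if len(P)<10: continue
            rect=cv2.minAreaRect(P[:,:2].astype(np.float32))
            col=pic["color"][m].mean(0)
            print(n,nm,round(r["conf"],2),m.sum(),np.median(P,0),np.percentile(P[:,2],[5,50,95]),rect,col)
E
```

```text
top bottle_mid 0.97 758 [ 365.3 -181.3   18. ] [15.  18.  20.7] ((361.6944885253906, -187.8226318359375), (101.12852478027344, 54.2403564453125), 52.68366241455078) [30.8 21.3 18. ]
top bottle_mid 0.82 887 [ 301.5 -343.5   17.9] [10.4 17.9 20.7] ((299.2775573730469, -352.3028869628906), (102.94251251220703, 58.45404815673828), 56.142372131347656) [109.2  99.4   9.9]
top bottle_mid 0.66 815 [ 443.  -320.9   17.7] [ 9.1 17.7 20.3] ((440.3652038574219, -327.883544921875), (102.91583251953125, 54.541107177734375), 46.55731964111328) [162.1 150.2 137.8]
top tray 0.7 3853 [562.7  18.8  17.5] [ 4.4 17.5 35.2] ((562.8541259765625, 22.919570922851562), (266.58001708984375, 183.68739318847656), 81.55724334716797) [99.2 95.9 91.5]
top coder 0.74 22899 [522.  348.2 249.7] [ 67.4 249.7 345.3] ((631.8300170898438, 453.31988525390625), (453.4241027832031, 453.2710266113281), 2.264272928237915) [81.4 87.5 98.2]
top coder 0.44 708 [ 618.9 -301.9   38.1] [ 6.3 38.1 46.4] ((619.313232421875, -302.1706237792969), (82.39298248291016, 83.07408142089844), 42.778385162353516) [ 97.6  95.2 100.4]
top loaded_
[... 934 characters left out ...]
.3  12.4  17.7] [ 4.1 17.7 42.4] ((557.765380859375, 16.954666137695312), (285.7084655761719, 187.79615783691406), 89.18115997314453) [101.5 101.4  96.4]
scene coder 0.58 25575 [535.8 403.  308.4] [ 68.7 308.4 360.4] ((451.89990234375, 395.0978088378906), (439.9778137207031, 386.7824401855469), 1.9179913997650146) [125.7 132.7 137.3]
scene loaded_mid 0.8 1076 [587.5  95.6  23.8] [14.3 23.8 26.9] ((578.6611938476562, 91.0033187866211), (67.84797668457031, 103.71820831298828), 79.87984466552734) [158.1 152.2 139.8]
scene loaded_mid 0.38 5547 [565.8  14.4  17.7] [ 3.8 17.7 40.9] ((566.1142578125, 9.202560424804688), (287.6247863769531, 188.95614624023438), 81.24620056152344) [101.7 101.7  96.6]
```

View pics/c1.png

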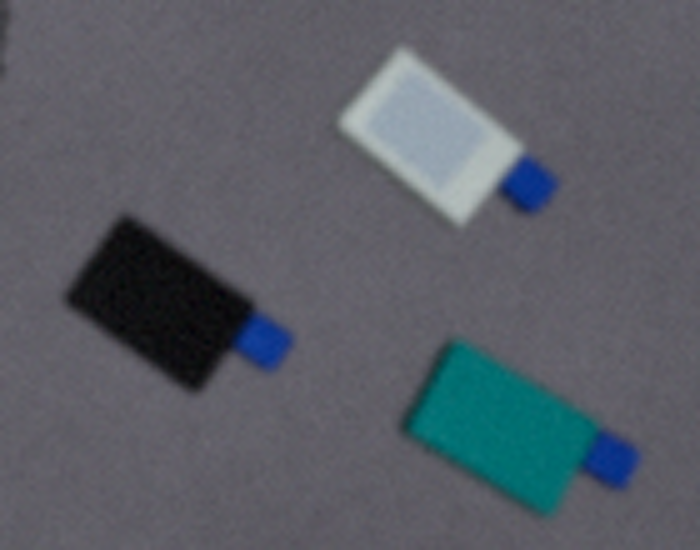

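View pics/c2.png

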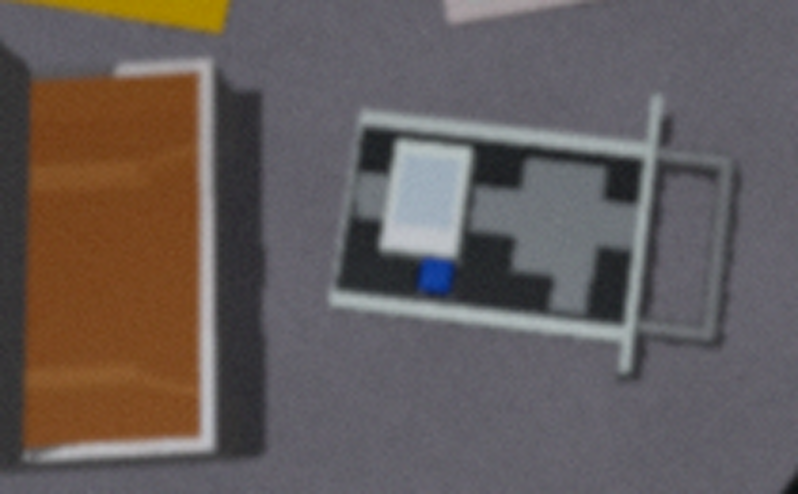

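View pics/c3.png

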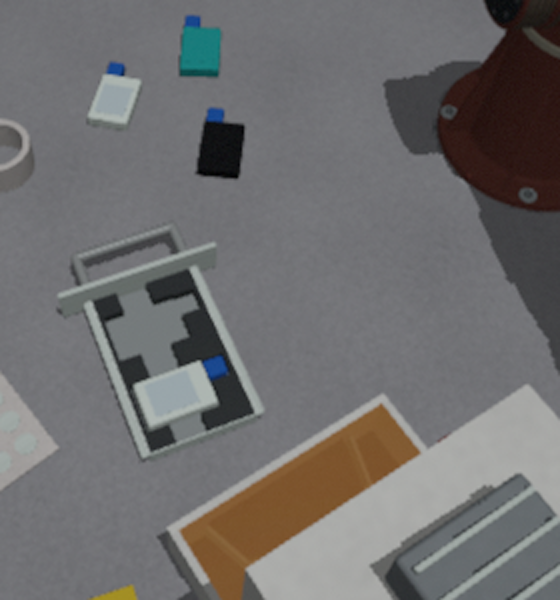

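In the crops, the white bottle with the label is the loose one at crop (430,135), top view (387,212), with its cap to the lower right. The black and turquoise ones are the look-alikes. The tray's empty pocket has its cap notch at the bottom right of the tray picture, on the tray's +y, -x side. Next I'll refine the poses by matching projected model edges to the image gradients.

```bash
cat > fit.py <<'E'
from h import *
from scipy.optimize import minimize
from scipy.ndimage import map_coordinates
def seg(a,b,n=60):
    t=np.linspace(0,1,n)[:,None]; return np.array(a,float)*(1-t)+np.array(b,float)*t
def rect(x0,x1,y0,y1,z): 
    c=[(x0,y0,z),(x1,y0,z),(x1,y1,z),(x0,y1,z)]
    return np.vstack([seg(c[i],c[(i+1)%4]) for i in range(4)])
BOT=np.vstack([rect(-40,40,-27,27,9),rect(-40,40,-27,27,9),seg((64,3,7),(64,25,7),20),seg((40,3,7),(64,3,7),20),seg((40,25,7),(64,25,7),20)])
TRAY=np.vstack([seg((-100,70,19),(100,70,19)),seg((-100,-70,19),(100,-70,19)),rect(-106,-100,-95,95,47),seg((-162,-60,28),(-162,60,28)),seg((-72,-52,18),(-72,28,18),1)[:0],
  seg((-74.5+2,-52,18),(-74.5+2,-32,18),20),seg((-18+0,-52,18),(-18,-32,18),20)])
COD=np.vstack([seg((0,-130,70),(0,130,70)),seg((0,-130,70),(120,-130,70)),seg((0,130,70),(120,130,70))])
def tf(M,p,z=0):
    c,s=np.cos(p[2]),np.sin(p[2]); return np.c_[p[0]+c*M[:,0]-s*M[:,1],p[1]+s*M[:,0]+c*M[:,1],M[:,2]+z]
def gradim(pic,sig):
    g=cv2.GaussianBlur(pic["color"].astype(np.float32),(0,0),sig)
    gx=cv2.Sobel(g,cv2.CV_32F,1,0); gy=cv2.Sobel(g,cv2.CV_32F,0,1)
    G=np.sqrt(gx**2+gy**2).max(2); return np.minimum(G,np.percentile(G,97))
def proj(pic,X):
    c=X@np.array(pic["R"]).T+np.array(pic["t"]); return c[:,0]/c[:,2]*pic["fx"]+pic["cx"],c[:,1]/c[:,2]*pic["fy"]+pic["cy"]
def fit(pics,M,p0,z=0):
    best=np.array(p0,float)
    for sig,d in((3,8),(1.5,4),(1.0,2)):
        Gs=[gradim(p,sig) for p in pics]
        def f(q):
            X=tf(M,q*[1,1,.01],z); r=0
            for p,G in zip(pics,Gs):
                u,v=proj(p,X); r-=map_coordinates(G,[v,u],order=1,mode='nearest').mean()/G.max()
            return r
        b=best*[1,1,100]
        res=min((minimize(f,b+np.array(o)*d,method='Nelder-Mead',options=dict(initial_simplex=b+np.array(o)*d+np.vstack([np.zeros(3),np.eye(3)*d]),xatol=.05,fatol=1e-5)) for o in [(0,0,0),(.7,0,0),(-.7,0,0),(0,.7,0),(0,-.7,0),(0,0,.7),(0,0,-.7)]),key=lambda r:r.fun)
        best=res.x*[1,1,.01]
    return best,res.fun
def draw(pic,items,fn,crop,k):
    im=cv2.resize(pic["color"],None,fx=k,fy=k,interpolation=cv2.INTER_CUBIC)
    for M,p,z in items:
        u,v=proj(pic,tf(M,p,z))
        for a,b in zip(u,v): cv2.circle(im,(int((a+.5)*k),int((b+.5)*k)),0,(0,0,255),-1)
    x0,y0,x1,y1=[int(c*k) for c in crop]; cv2.imwrite(fn,im[y0:y1,x0:x1])
E
python3 - <<'E'
from fit import *
np.set_printoptions(precision=2,suppress=True)
t=capture("top"); s=capture("scene")
for nm,M,p0,z in(("bot",BOT,(449,-317,np.radians(180+48)),9),("tray",TRAY,(575,51.5,np.radians(81)),0),("cod",COD,(544,226,np.radians(91)),0)):
    for n,pp in(("top",[t]),("scene",[s]),("both",[t,s])):
        r,f=fit(pp,M,p0,z); print(nm,n,r[:2],np.degrees(r[2]),round(f,3))
    b=r
    if nm=="bot": B=r
    elif nm=="tray": T=r
    else: C=r
draw(t,[(BOT,B,9),(TRAY,T,0),(COD,C,0)],"pics/f1.png",(130,110,420,240),2.7)
draw(s,[(BOT,B,9),(TRAY,T,0),(COD,C,0)],"pics/f2.png",(140,80,400,370),2)
for pic in(t,s):
    W=cloud(pic); m=(W[...,2]>62)&(W[...,2]<76)&(W[...,1]<345)&(W[...,1]>190)&(W[...,0]>380)&(W[...,0]<720)
    P=W[m]; ed=[]
    for x in range(430,670,12):
        q=P[(P[:,0]>=x)&(P[:,0]<x+12)]
        if len(q)>5: ed.append((x+6,q[:,1].min()))
    ed=np.array(ed); k=np.polyfit(ed[:,0],ed[:,1],1); print("face",np.degrees(np.arctan(k[0])),np.polyval(k,544), P[:,0].min(),P[:,0].max())
E
```

```text
bot top [ 448.83 -319.8 ] 226.14694783621167 -0.961
bot scene [ 449.94 -315.88] 227.09691552954797 -0.954
bot both [ 449.   -318.07] 226.70900156343757 -1.862
tray top [572.13  50.62] 81.49318393729992 -0.754
tray scene [581.16  58.18] 81.96359270857008 -0.502
tray both [581.45  57.25] 82.31401364720345 -0.943
cod top [546.03 224.73] 92.70249675076272 -0.85
cod scene [544.91 235.3 ] 91.36767205933906 -0.68
cod both [545.4  235.02] 92.21379611687134 -1.484
face 1.9544657724642926 225.35850771256636 410.8475396101705 674.3990732015468
face 1.8423088612027 226.4463149484503 413.3988294190793 675.7664876440839
```

View pics/f1.png

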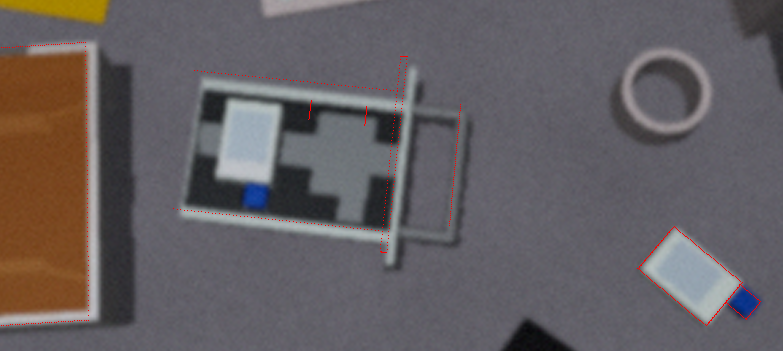

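View pics/f2.png

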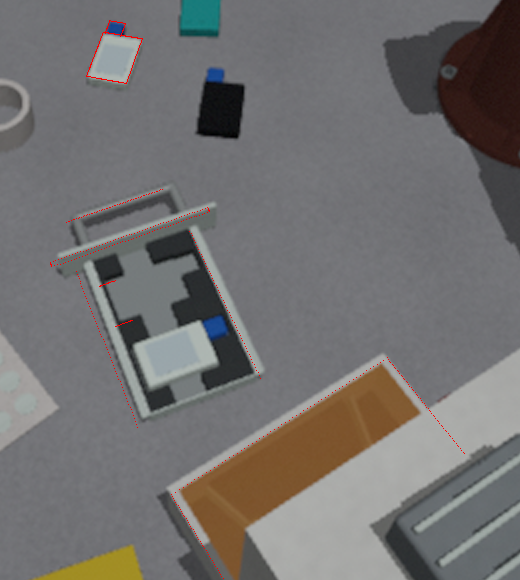

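The bottle fits well in both views. The cabinet face is clean from depth: y≈225.5 at x=545, heading about 91.9°. The tray fit slipped in the scene view, so I'll refit it from a tighter start and check the overlay.

```bash
python3 - <<'E'
import fit
from fit import *
np.set_printoptions(precision=2,suppress=True)
t=capture("top"); s=capture("scene")
TR=np.vstack([seg((-98,70,19),(100,70,19)),seg((-98,-70,19),(100,-70,19)),seg((-106,-95,47),(-106,95,47)),seg((-106,-95,47),(-100,-95,47),5),seg((-106,95,47),(-100,95,47),5),seg((-162,-60,28),(-162,60,28))])
def fit2(pics,M,p0,z=0):
    b=np.array(p0,float)*[1,1,100]
    for sig,d in((1.5,3),(1,1.5)):
        Gs=[gradim(p,sig) for p in pics]
        def f(q):
            X=tf(M,q*[1,1,.01],z); return -sum(map_coordinates(G,[v,u],order=1).mean()/G.max() for p,G in zip(pics,Gs) for u,v in [proj(p,X)])
        res=minimize(f,b,method='Nelder-Mead',options=dict(initial_simplex=b+np.vstack([-np.ones(3)*d/2,np.eye(3)*d]))); b=res.x
    return b*[1,1,.01],res.fun
for n,pp in(("top",[t]),("scene",[s]),("both",[t,s])):
    T,f=fit2(pp,TR,(574,51,np.radians(81.3))); print(n,T[:2],np.degrees(T[2]),f)
tfp=lambda a:tf(np.array([a],float),T)[0]
print("pocket",tfp((-45,-12,6)),"handle",tfp((-156,0,28)),"loaded",tfp((45,-12,15)))
PK=np.vstack([rect(-45-29.5,-45+29.5,-12-42.5,-12+42.5,18)])
draw(t,[(TR,T,0),(PK,T,0)],"pics/f3.png",(180,120,320,220),5)
draw(s,[(TR,T,0),(PK,T,0)],"pics/f4.png",(160,160,290,300),4)
for pic in(t,s):
    for q in ["tray","tray_pocket","tray_handle","loaded_mid"]:
        for r in landmark_of(pic,q)[:1]: print(q,round(r["conf"],2),w(pic,r["point"]))
E
```

```text
top [572.08  50.59] 81.33608174190175 -0.763012707233429
scene [571.33  51.98] 81.29452979722936 -0.691081166267395
both [571.61  51.3 ] 81.33137839281508 -1.4351255893707275
pocket [576.69   5.01   6.  ] handle [ 548.1  -102.92   28.  ] loaded [590.26  93.98  15.  ]
tray 0.75 [571.99  52.51   3.47]
tray_pocket 0.75 [577.28   8.8    2.39]
tray_handle 0.63 [550.4  -99.48  29.14]
loaded_mid 0.61 [587.48  91.72  17.25]
tray 0.75 [572.69  50.12  -3.83]
tray_pocket 0.66 [577.19   4.71   5.74]
tray_handle 0.58 [ 546.46 -104.29   32.  ]
loaded_mid 0.63 [584.43  95.55  14.62]
```

```bash
python3 - <<'E'
import cv2,numpy as np
a=cv2.imread("pics/f3.png");b=cv2.imread("pics/f4.png");print(a.shape,b.shape)
cv2.imwrite("pics/f5.png",np.hstack([a[:,60:560][:500],cv2.resize(b,(280,300))[:300] if 0 else np.zeros((500,1,3),np.uint8)]))
E
```

```text
(500, 700, 3) (560, 520, 3)
```

View pics/f3.png

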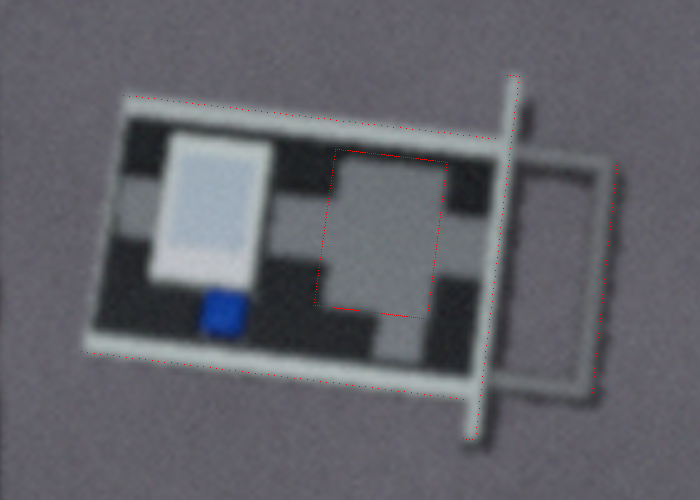

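View pics/f4.png

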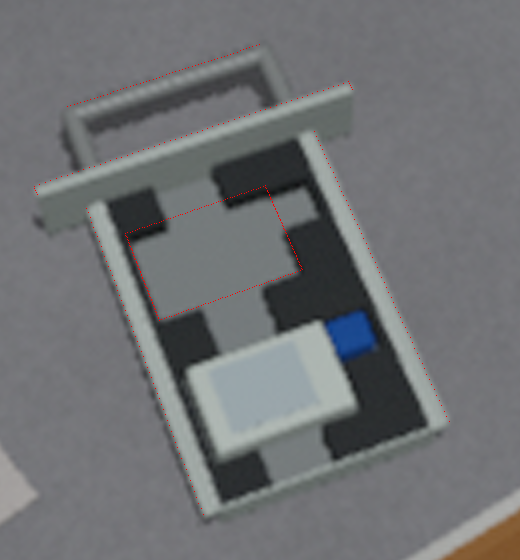

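```bash
python3 - <<'E'
from h import *
from scipy.spatial.transform import Rotation as R
s=sensors.observe(); M=R.from_quat(s["tcp_rot"]).as_matrix(); np.set_printoptions(precision=3,suppress=True)
print(s["time"],s["joints"],s["tcp_pos"]); print(M); print(np.degrees(np.arctan2(M[1,0],M[0,0])))
E
```

```text
2.1 [ 1.197  0.291 -0.153  1.127  0.     1.432] [122.151 510.587 231.295]
[[ 0.233 -0.    -0.973]
 [ 0.973 -0.     0.233]
 [-0.    -1.     0.   ]]
76.54477789897756
```

Commands start from the start pose. I'll travel towards the bottle, keeping clear of the tower and turning the jaws by about +60°.

```bash
python3 -m creep '28 -28 -5 0 0 3; 56 -57 -10 0 0 6; 84 -85 -15 0 0 9; 113 -113 -20 0 0 12; 134 -147 -25 0 0 15; 155 -181 -30 0 0 18; 176 -215 -35 0 0 21; 197 -249 -40 0 0 24; 218 -283 -45 0 0 27; 239 -317 -50 0 0 30' 1 60
python3 -m creep '20 -35 -5 0 0 3; 38 -70 -10 0 0 6; 52 -107 -15 0 0 9; 62 -146 -20 0 0 12; 68 -186 -25 0 0 15; 72 -226 -30 0 0 18; 76 -266 -35 0 0 21; 80 -306 -40 0 0 24; 83 -346 -45 0 0 27; 85 -386 -50 0 0 30'
```

```text
time: 2.93
tcp_pos: [361.9, 191.9, 181.4]
tcp_rot: [0.422, 0.568, -0.567, -0.422]
ft_force: [1.9, 1.1, 0.5]
grip_width: 85.5
time: 3.77
tcp_pos: [446.1, -194.6, 131.2]
tcp_rot: [-0.261, -0.657, 0.657, 0.261]
ft_force: [1.1, 1.1, -0.5]
grip_width: 85.5
```

```bash
python3 -m creep '1 -40 -15 0 0 0; 2 -80 -30 0 0 0; 3 -115 -45 0 0 0; 3 -125 -60 0 0 0; 3 -125 -70 0 0 0; 3 -125 -70 0 0 0'
python3 - <<'E'
from fit import *
np.set_printoptions(precision=2,suppress=True)
print(sensors.observe()["tcp_pos"])
t=capture("top"); s=capture("scene")
cv2.imwrite("pics/g1.png",np.hstack([cv2.resize(t["color"][160:260,330:450],(480,400)),cv2.resize(s["color"][50:150,160:240],(320,400))]))
E
```

```text
time: 4.27
tcp_pos: [447.7, -316.5, 59.1]
tcp_rot: [0.261, 0.657, -0.656, -0.263]
ft_force: [0.2, 0.6, 0.0]
grip_width: 85.0
[ 447.66 -316.53   59.09]
```

View pics/g1.png

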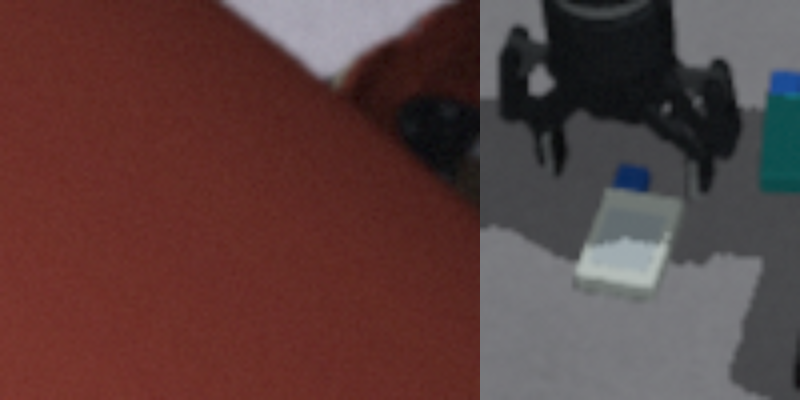

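The scene half shows the open jaws (555,160) and (705,180) straddling the bottle's long sides, with the cap clear at (632,178). The arm blocks the top view. I'll go down and grip.

```bash
python3 -m creep '1 -1 -20 0 0 0; 1 -1 -40 0 0 0; 1 -1 -50 0 0 0; 1 -1 -57 0 0 0; 1 -1 -57 0 0 0' 1 40
python3 -m creep '0 0 0 0 0 0; 0 0 0 0 0 0; 0 0 0 0 0 0; 0 0 0 0 0 0; 0 0 0 0 0 0; 0 0 0 0 0 0' 0 40
```

```text
time: 4.78
tcp_pos: [449.9, -317.3, 3.9]
tcp_rot: [0.261, 0.657, -0.657, -0.262]
ft_force: [0.1, 0.3, 0.3]
grip_width: 85.5
time: 5.28
tcp_pos: [450.8, -318.8, 5.6]
tcp_rot: [-0.262, -0.657, 0.657, 0.261]
ft_force: [-0.3, 1.5, 6.2]
grip_width: 53.0
```

```bash
python3 -m creep '0 0 20 0 0 0; 0 0 50 0 0 0; 0 0 80 0 0 0; 0 0 100 0 0 0; 0 0 100 0 0 0'
python3 - <<'E'
from fit import *
s=capture("scene"); W=cloud(s)
cv2.imwrite("pics/g2.png",cv2.resize(s["color"][30:150,130:250],(600,600),interpolation=cv2.INTER_CUBIC))
E
```

```text
time: 5.7
tcp_pos: [452.4, -320.5, 109.3]
tcp_rot: [-0.264, -0.656, 0.658, 0.259]
ft_force: [0.5, -1.5, -0.3]
grip_width: 52.7
```

View pics/g2.png

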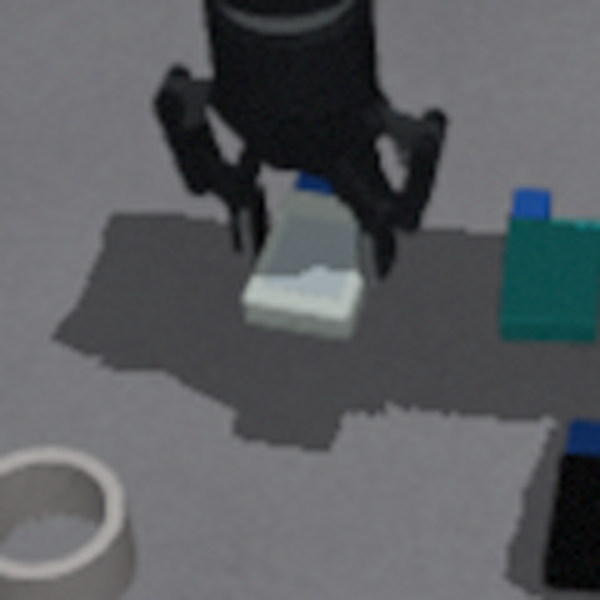

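The bottle is lifted and held across its sides at (305,270), with the cap behind at (315,183). The reported TCP is a little off from what I commanded, so I'll let it settle and read it again.

```bash
python3 -m creep '0 0 0 0 0 0; 0 0 0 0 0 0; 0 0 0 0 0 0; 0 0 0 0 0 0'
python3 - <<'E'
from fit import *
s=capture("scene"); 
print(sensors.observe()["tcp_pos"],sensors.observe()["ft_force"])
W=cloud(s); m=(W[...,2]>80)&(W[...,2]<135)&(s["color"].min(2)>70)
m[:, :]&=(np.hypot(W[...,0]-450,W[...,1]+318)<75)
P=W[m]; print(len(P)); 
from numpy.linalg import svd
for lo in(0,):
    c=np.median(P,0); Q=P[abs(P[:,2]-c[2])<12]; A=np.c_[Q[:,:2]-c[:2],np.ones(len(Q))]; k=np.linalg.lstsq(A,Q[:,2],rcond=None)[0]; print(c,k,"resid",np.std(A@k-Q[:,2]))
cv2.imwrite("pics/g3.png",np.hstack([cv2.resize(s["color"][60:110,170:230],(480,400)),cv2.resize((m[60:110,170:230,None]*255).astype(np.uint8).repeat(3,2),(300,400))]))
E
```

```text
time: 6.08
tcp_pos: [449.6, -318.0, 103.3]
tcp_rot: [0.261, 0.657, -0.657, -0.262]
ft_force: [0.9, -1.4, 0.4]
grip_width: 53.2
[ 449.71176933 -317.99458834  103.46011135] [-0.02851498 -0.14230323 -0.38005009]
543
[ 455.2742616  -307.31983026  115.40129218] [-3.90690568e-02 -2.81358037e-02  1.14785495e+02] resid 3.0214419567936988
```

```bash
python3 - <<'E'
from fit import *
from scipy.spatial.transform import Rotation as R
np.set_printoptions(precision=3,suppress=True)
o=sensors.observe(); M=R.from_quat(o["tcp_rot"]).as_matrix(); h=np.arctan2(M[1,0],M[0,0]); print(np.degrees(h),"down axis",M[:,1])
if np.degrees(h)<0: h+=np.pi
yaw=h+np.pi/2; s=capture("scene"); G=gradim(s,1.0); p=o["tcp_pos"]; print(np.degrees(yaw))
E=np.vstack([seg((-40,-25,9),(-40,25,9)),seg((-40,-27,9),(-20,-27,9)),seg((-40,27,9),(-20,27,9)),seg((-40,-25,-9),(-40,25,-9))])
out=[]
for zt in(103,105,106.5,108):
  for d in np.arange(-12,12.1,.5):
    for l in np.arange(-4,4.1,1):
      q=(p[0]+d*np.cos(yaw)-l*np.sin(yaw),p[1]+d*np.sin(yaw)+l*np.cos(yaw),yaw)
      u,v=proj(s,tf(E,q,zt)); out.append((map_coordinates(G,[v,u],order=1).mean(),zt,d,l))
out.sort(reverse=True); print(np.array(out[:12]))
a=out[0]; d,l,zt=a[2],a[3],a[1]
q=(p[0]+d*np.cos(yaw)-l*np.sin(yaw),p[1]+d*np.sin(yaw)+l*np.cos(yaw),yaw)
draw(s,[(E,q,zt)],"pics/g4.png",(150,40,250,120),6)
E
```

```text
136.5472486753264 down axis [-0.001  0.001 -1.   ]
226.5472486753264
[[139.585 103.      3.5    -1.   ]
 [139.578 103.      3.5    -2.   ]
 [139.474 105.      2.     -2.   ]
 [139.45  103.      4.     -2.   ]
 [139.423 103.      4.     -1.   ]
 [139.42  106.5     0.5    -3.   ]
 [139.419 105.      2.     -3.   ]
 [139.398 103.      3.5    -3.   ]
 [139.391 105.      1.5    -2.   ]
 [139.321 105.      1.5    -3.   ]
 [139.317 106.5     0.5    -2.   ]
 [139.287 108.     -1.     -3.   ]]
```

View pics/g4.png

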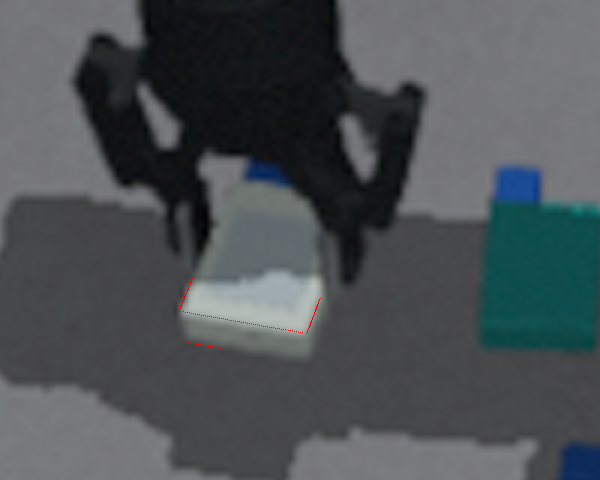

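```bash
python3 -m creep '8 20 -1 0 0 -4; 20 50 -3 0 0 -9; 34 86 -6 0 0 -15; 48 122 -9 0 0 -22; 63 159 -12 0 0 -29; 78 196 -15 0 0 -36; 92 233 -18 0 0 -43; 106 269 -20 0 0 -49; 118 300 -22 0 0 -53; 128 323 -22 0 0 -55.2'
python3 -m creep '0 0 -5 0 0 0; 0 0 -15 0 0 0; 0 0 -25 0 0 0; 0 0 -25 0 0 0; 0 0 -25 0 0 0; 0 0 -25 0 0 0'
cat > hold.py <<'E'
from fit import *
from scipy.spatial.transform import Rotation as R
import sys
np.set_printoptions(precision=2,suppress=True)
o=sensors.observe(); M=R.from_quat(o["tcp_rot"]).as_matrix(); h=np.degrees(np.arctan2(M[1,0],M[0,0])); print(o["time"],o["tcp_pos"],o["ft_force"],"jaw",h,"down",M[:,1])
s=capture("scene"); t=capture("top")
cv2.imwrite(f"pics/{sys.argv[1]}.png",np.hstack([cv2.resize(s["color"][160:290,160:290],(500,500),interpolation=cv2.INTER_CUBIC),cv2.resize(t["color"][120:220,240:300],(300,500),interpolation=cv2.INTER_CUBIC)]))
E
python3 hold.py g5
```

```text
time: 7.02
tcp_pos: [578.4, 8.1, 81.6]
tcp_rot: [-0.537, -0.46, 0.46, 0.538]
ft_force: [0.7, -0.5, -0.5]
grip_width: 52.9
time: 7.52
tcp_pos: [577.8, 3.6, 57.2]
tcp_rot: [-0.536, -0.46, 0.461, 0.537]
ft_force: [0.8, -0.1, -1.1]
grip_width: 53.0
7.5167 [577.8    3.58  57.19] [ 0.8  -0.08 -1.13] jaw 81.26943121579205 down [-0.  0. -1.]
```

View pics/g5.png

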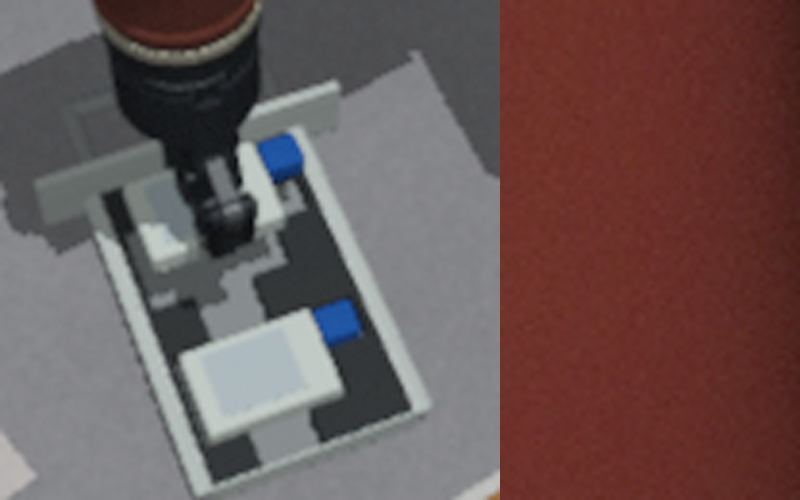

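The scene view shows the bottle over the empty pocket, with its cap at (280,157) on the same side as the seated bottle's cap. I'll measure the offset in this same view so that camera bias cancels.

```bash
cat > hold2.py <<'E'
from fit import *
import sys
np.set_printoptions(precision=2,suppress=True)
from scipy.spatial.transform import Rotation as R
o=sensors.observe(); M=R.from_quat(o["tcp_rot"]).as_matrix(); h=np.arctan2(M[1,0],M[0,0]); yaw=h+np.pi/2
p=o["tcp_pos"]; s=capture("scene"); G=gradim(s,1.0)
E=np.vstack([seg((-40,-25,9),(-40,25,9)),seg((-40,-27,9),(-15,-27,9)),seg((20,-27,9),(40,-27,9)),seg((40,-26,9),(40,2,9),30),seg((64,4,6),(64,24,6),30),seg((41,25,6),(64,25,6),20),seg((-40,-27,-9),(-20,-27,-9),20)])
out=[]
for zt in p[2]+np.array([1,3,5]):
  for a in np.radians([-2,0,2]):
   for d in np.arange(-8,8.1,.5):
    for l in np.arange(-5,5.1,.5):
      q=(p[0]+d*np.cos(yaw)-l*np.sin(yaw),p[1]+d*np.sin(yaw)+l*np.cos(yaw),yaw+a)
      u,v=proj(s,tf(E,q,zt)); out.append((map_coordinates(G,[v,u],order=1).mean(),zt-p[2],np.degrees(a),d,l,q))
out.sort(key=lambda r:-r[0])
for r in out[:6]: print([round(float(x),2) for x in r[:5]],np.array(r[5]))
for z in (1,3,5):
    r=[r for r in out if abs(r[1]-z)<.1][0]; print([round(float(x),2) for x in r[:5]],np.array(r[5]))
r=[r for r in out if abs(r[1]-3)<.1][0]
T=(571.33,51.98,np.radians(81.29)); PK=rect(-45-29.5,-45+29.5,-12-42.5,-12+42.5,18)
draw(s,[(E,r[5],r[1]+p[2]),(PK,T,0)],"pics/%s.png"%sys.argv[1],(170,170,270,270),6)
E
python3 hold2.py g6
```

```text
[163.87, 1.0, 0.0, 2.0, -1.5] [576.56   5.63   2.99]
[163.86, 3.0, 0.0, 1.5, -2.5] [577.21   6.55   2.99]
[163.84, 5.0, 0.0, 1.5, -3.5] [577.36   7.54   2.99]
[163.81, 3.0, 0.0, 2.0, -2.5] [576.71   6.62   2.99]
[163.77, 5.0, 0.0, 1.0, -3.5] [577.85   7.46   2.99]
[163.75, 1.0, 0.0, 1.5, -1.5] [577.06   5.56   2.99]
[163.87, 1.0, 0.0, 2.0, -1.5] [576.56   5.63   2.99]
[163.86, 3.0, 0.0, 1.5, -2.5] [577.21   6.55   2.99]
[163.84, 5.0, 0.0, 1.5, -3.5] [577.36   7.54   2.99]
```

View pics/g6.png

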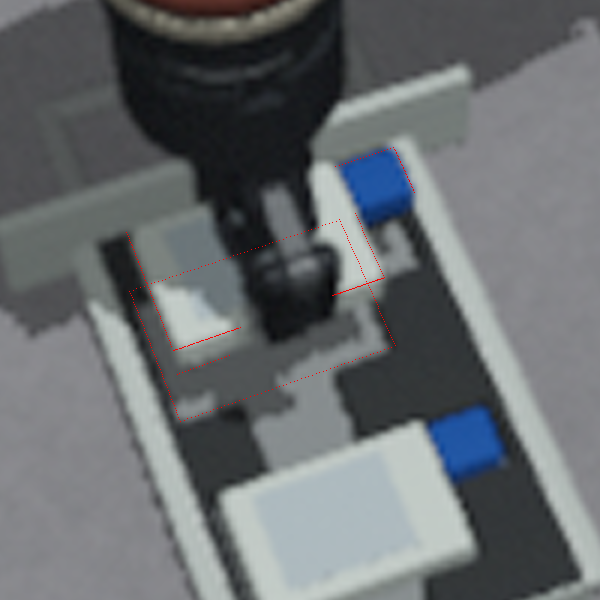

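```bash
python3 -m creep '0 0.5 -10 0 0 0; 0 0.5 -20 0 0 0; 0 0.5 -28 0 0 0; 0 0.5 -28 0 0 0; 0 0.5 -28 0 0 0'
python3 -m creep '0 0 -3 0 0 0; 0 0 -6 0 0 0; 0 0 -9 0 0 0; 0 0 -9 0 0 0; 0 0 -9 0 0 0'
python3 hold.py g7
```

```text
time: 8.08
tcp_pos: [577.3, 5.2, 28.3]
tcp_rot: [-0.536, -0.46, 0.461, 0.537]
ft_force: [0.9, -0.1, -0.2]
grip_width: 53.0
time: 8.5
tcp_pos: [578.0, 5.1, 20.2]
tcp_rot: [-0.536, -0.461, 0.461, 0.536]
ft_force: [0.4, -0.6, -0.2]
grip_width: 52.9
8.5 [578.03   5.13  20.18] [ 0.38 -0.59 -0.23] jaw 81.34815562824218 down [-0.  0. -1.]
```

View pics/g7.png

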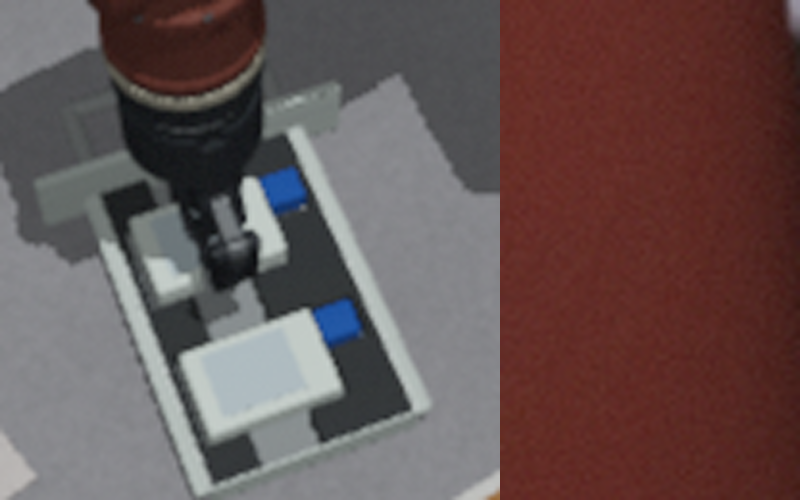

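No contact force yet, and the bottle looks lined up with the pocket. I'll continue down.

```bash
python3 -m creep '0 0 -2 0 0 0; 0 0 -4 0 0 0; 0 0 -6 0 0 0; 0 0 -8 0 0 0; 0 0 -8 0 0 0; 0 0 -8 0 0 0'
python3 hold.py g8; python3 hold2.py g9
```

```text
time: 9.1
tcp_pos: [578.0, 5.1, 12.1]
tcp_rot: [-0.536, -0.461, 0.461, 0.536]
ft_force: [1.0, -0.4, -0.1]
grip_width: 52.6
9.1 [577.97   5.09  12.1 ] [ 0.95 -0.38 -0.15] jaw 81.34465277438873 down [-0.  0. -1.]
[167.37, 1.0, 0.0, 2.0, -1.0] [576.33   6.4    2.99]
[167.32, 3.0, 0.0, 1.5, -2.0] [576.97   7.31   2.99]
[167.25, 5.0, 0.0, 1.5, -3.0] [577.12   8.3    2.99]
[167.18, 1.0, 0.0, 2.0, -0.5] [576.25   5.9    2.99]
[167.16, 3.0, 0.0, 2.0, -2.0] [576.48   7.39   2.99]
[167.15, 1.0, 0.0, 1.5, -1.0] [576.82   6.32   2.99]
[167.37, 1.0, 0.0, 2.0, -1.0] [576.33   6.4    2.99]
[167.32, 3.0, 0.0, 1.5, -2.0] [576.97   7.31   2.99]
[167.25, 5.0, 0.0, 1.5, -3.0] [577.12   8.3    2.99]
```

View pics/g9.png

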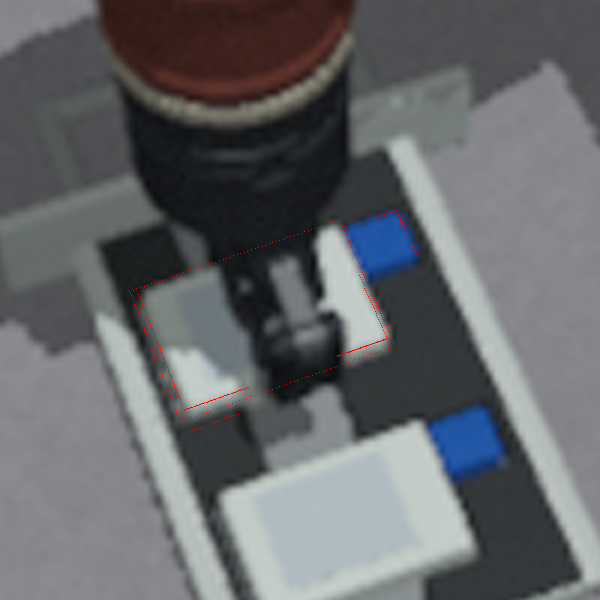

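```bash
python3 -m creep '0 0 -1 0 0 0; 0 0 -2 0 0 0; 0 0 -3 0 0 0; 0 0 -3 0 0 0; 0 0 -3 0 0 0'
python3 hold.py g10
```

```text
time: 9.67
tcp_pos: [578.4, 5.1, 11.5]
tcp_rot: [0.537, 0.461, -0.461, -0.536]
ft_force: [-8.9, 0.5, 26.4]
grip_width: 52.7
9.6667 [578.41   5.08  11.47] [-8.87  0.47 26.43] jaw 81.35407280064976 down [ 0. -0. -1.]
```

View pics/g10.png

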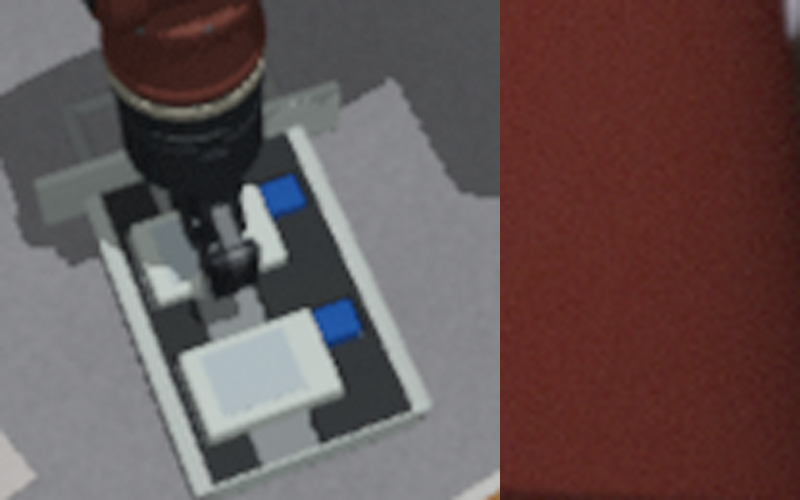

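Contact is firm at TCP z=11.5, which is where the pocket floor should be. I'll ease off, open part-way inside the reliefs, and lift.

```bash
python3 -m creep '0 0 1 0 0 0; 0 0 2 0 0 0; 0 0 2 0 0 0; 0 0 2 0 0 0; 0 0 2 0 0 0' 0.78
python3 -m creep '0 0 10 0 0 0; 0 0 30 0 0 0; 0 0 55 0 0 0; 0 0 85 0 0 0; 0 0 85 0 0 0; 0 0 85 0 0 0'
python3 hold.py g11
```

```text
time: 10.18
tcp_pos: [578.0, 5.1, 11.0]
tcp_rot: [-0.536, -0.461, 0.461, 0.536]
ft_force: [-0.2, 0.7, 0.4]
grip_width: 66.9
time: 10.68
tcp_pos: [579.6, 4.9, 98.5]
tcp_rot: [0.537, 0.462, -0.46, -0.535]
ft_force: [-0.1, -0.7, -0.6]
grip_width: 66.3
10.6833 [579.61   4.94  98.47] [-0.06 -0.66 -0.63] jaw 81.34983769825955 down [ 0. -0. -1.]
```

View pics/g11.png

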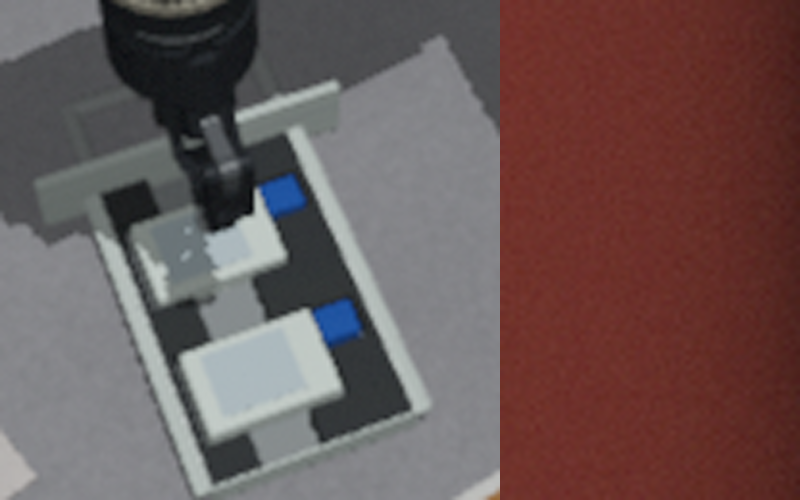

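```bash
cat > ht.py <<'E'
from fit import *
from scipy.spatial.transform import Rotation as R
import sys
np.set_printoptions(precision=2,suppress=True)
T=(float(sys.argv[1]),float(sys.argv[2]),np.radians(float(sys.argv[3])))
for n in sys.argv[4].split(","):
    s=capture(n); W=cloud(s); c,sn=np.cos(T[2]),np.sin(T[2])
    dx,dy=W[...,0]-T[0],W[...,1]-T[1]; tx=c*dx+sn*dy; ty=-sn*dx+c*dy
    for nm,cx in(("empty",-45),("loaded",45)):
        m=(abs(tx-cx)<22)&(abs(ty+12)<36)&(W[...,2]<35)
        A=np.c_[tx[m]-cx,ty[m]+12,np.ones(m.sum())]; k=np.linalg.lstsq(A,W[...,2][m],rcond=None)[0]
        print(n,nm,m.sum(),"slope deg x,y",np.degrees(k[:2]),"z",k[2],"ends",[round(float(np.median(W[...,2][m&(ty+12>a)&(ty+12<b)])),1) for a,b in((-36,-18),(-18,0),(0,18),(18,36)) if (m&(ty+12>a)&(ty+12<b)).any()])
E
python3 -m creep '0 0 0 0 0 0; 0 0 0 0 0 0; 0 0 0 0 0 0' 0
python3 ht.py 571.6 51.3 81.3 scene
```

```text
time: 11.03
tcp_pos: [577.5, 5.1, 95.4]
tcp_rot: [-0.536, -0.46, 0.461, 0.537]
ft_force: [0.1, -0.2, 0.0]
grip_width: 30.8
scene empty 519 slope deg x,y [ 0.25 -0.04] z 24.274811998685177 ends [24.0, 24.7, 24.3, 24.0]
scene loaded 617 slope deg x,y [-0.26 -0.51] z 24.316809018273254 ends [24.3, 24.8, 24.2, 24.1]
```

The bottle is flat and its top is at 24 mm, the same as the loaded one. I'll press it down with shut fingers.

```bash
python3 -m creep '0 0 -20 0 0 0; 0 0 -45 0 0 0; 0 0 -60 0 0 0; 0 0 -66 0 0 0; 0 0 -68 0 0 0; 0 0 -68 0 0 0; 0 0 -68 0 0 0' 0
python3 -m creep '0 0 -1 0 0 0; 0 0 -2 0 0 0; 0 0 -3 0 0 0; 0 0 -4 0 0 0'
```

```text
time: 11.67
tcp_pos: [578.8, 5.0, 29.1]
tcp_rot: [0.537, 0.461, -0.461, -0.536]
ft_force: [0.6, -0.4, 0.2]
grip_width: 0.3
time: 12.0
tcp_pos: [578.4, 5.1, 24.6]
tcp_rot: [0.536, 0.461, -0.461, -0.536]
ft_force: [-0.4, -0.2, -0.2]
grip_width: -0.3
```

```bash
python3 -m creep '0 0 -1 0 0 0; 0 0 -2 0 0 0; 0 0 -2 0 0 0'
python3 -m creep '0 0 -1 0 0 0; 0 0 -1 0 0 0; 0 0 -1 0 0 0'
```

```text
time: 12.25
tcp_pos: [578.3, 5.1, 24.0]
tcp_rot: [0.537, 0.461, -0.461, -0.536]
ft_force: [-6.6, 0.7, 20.7]
grip_width: -0.0
time: 12.5
tcp_pos: [578.4, 5.1, 24.0]
tcp_rot: [0.537, 0.461, -0.461, -0.536]
ft_force: [-9.9, -0.1, 31.9]
grip_width: -0.2
```

Pressed to about 32 N with the top at 24.0 mm, so it's firmly seated. Next I'll lift, part-open the jaws and move over the handle bar.

```bash
python3 -m creep '0 0 5 0 0 0; 0 0 30 0 0 0; 0 0 65 0 0 0; -4 -15 80 0 0 0; -12 -45 80 0 0 0; -22 -80 80 0 0 0; -30 -108 80 0 0 0; -30 -108 70 0 0 0; -30 -108 70 0 0 0; -30 -108 70 0 0 0' 0.5
python3 - <<'E'
from fit import *
np.set_printoptions(precision=2,suppress=True)
s=capture("scene");t=capture("top"); print(sensors.observe()["tcp_pos"],sensors.observe()["grip_width"])
cv2.imwrite("pics/h1.png",np.hstack([cv2.resize(s["color"][140:290,160:290],(433,500),interpolation=cv2.INTER_CUBIC),cv2.resize(t["color"][120:220,250:320],(350,500),interpolation=cv2.INTER_CUBIC)]))
E
python3 ht.py 571.6 51.3 81.3 scene,top
```

```text
time: 13.33
tcp_pos: [547.7, -102.5, 90.9]
tcp_rot: [-0.536, -0.461, 0.461, 0.537]
ft_force: [-0.1, 1.4, -0.7]
grip_width: 42.6
[ 548.31 -101.94   91.35] 42.38660770813383
scene empty 544 slope deg x,y [ 0.   -0.19] z 24.23630783536059 ends [24.3, 24.3, 24.3, 24.1]
scene loaded 615 slope deg x,y [ 0.18 -0.13] z 24.278919775557945 ends [24.3, 24.3, 24.4, 24.1]
top empty 0 slope deg x,y [0. 0.] z 0.0 ends []
top loaded 191 slope deg x,y [-0.72  0.54] z 24.476796026543223 ends [24.1, 24.0, 24.2, 24.5]
```

View pics/h1.png

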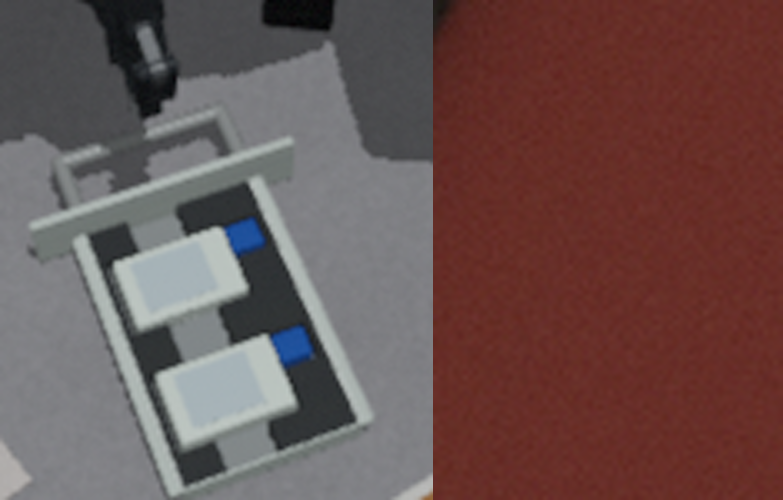

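Both bottles lie flat in the tray at (180,275) and (225,390), caps on the same side. The bar runs from (65,160) to (220,115), with the gripper above it. I'll check the tray hasn't shifted, then go down and grip the bar.

```bash
cat > trayfit.py <<'E'
from fit import *
TR=np.vstack([seg((-98,70,19),(100,70,19)),seg((-98,-70,19),(100,-70,19)),seg((-106,-95,47),(-106,95,47)),seg((-106,-95,47),(-100,-95,47),5),seg((-106,95,47),(-100,95,47),5)])
def fit2(pics,M,p0,z=0,ds=((1.5,3),(1,1.5))):
    b=np.array(p0,float)*[1,1,100]
    for sig,d in ds:
        Gs=[gradim(p,sig) for p in pics]
        def f(q):
            X=tf(M,q*[1,1,.01],z); return -sum(map_coordinates(G,[v,u],order=1).mean()/G.max() for p,G in zip(pics,Gs) for u,v in [proj(p,X)])
        res=minimize(f,b,method='Nelder-Mead',options=dict(initial_simplex=b+np.vstack([-np.ones(3)*d/2,np.eye(3)*d]))); b=res.x
    return b*[1,1,.01],res.fun
E
python3 - <<'E'
from trayfit import *
s=capture("scene"); T,f=fit2([s],TR,(571.5,51.8,np.radians(81.3))); print(T[:2],np.degrees(T[2]),f)
E
python3 -m creep '0 -1 -20 0 0 0; 0 -1 -45 0 0 0; 0 -1 -65 0 0 0; 0 -1 -78 0 0 0; 0 -1 -81 0 0 0; 0 -1 -81 0 0 0; 0 -1 -81 0 0 0'
python3 -m creep '0 0 0 0 0 0; 0 0 0 0 0 0; 0 0 0 0 0 0; 0 0 0 0 0 0; 0 0 0 0 0 0' 0 100
```

```text
[571.13192344  51.24806137] 81.33971200976832 -0.8006523251533508
time: 14.17
tcp_pos: [548.7, -103.7, 11.0]
tcp_rot: [0.536, 0.461, -0.461, -0.536]
ft_force: [-0.6, -0.1, 0.4]
grip_width: 42.6
time: 14.58
tcp_pos: [548.9, -104.0, 11.3]
tcp_rot: [0.537, 0.461, -0.461, -0.536]
ft_force: [-0.4, 1.7, 6.1]
grip_width: 8.5
```

```bash
python3 -m creep '0 0 0 0 0 0; 0 0 0 0 0 0; 0 0 0 0 0 0'
python3 - <<'E'
from trayfit import *
s=capture("scene"); T,f=fit2([s],TR,(571.5,51.8,np.radians(81.3))); print(T[:2],np.degrees(T[2]),f)
cv2.imwrite("pics/h2.png",cv2.resize(s["color"][140:240,160:260],(600,600),interpolation=cv2.INTER_CUBIC))
E
```

```text
time: 14.83
tcp_pos: [548.9, -104.0, 11.3]
tcp_rot: [0.537, 0.461, -0.461, -0.536]
ft_force: [-0.4, 0.7, 7.8]
grip_width: 8.8
[571.03382095  51.06827141] 81.34314967344065 -0.79556804895401
```

View pics/h2.png

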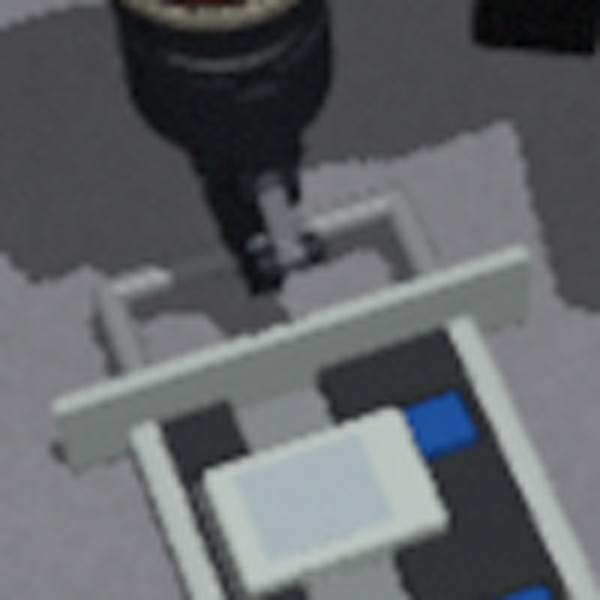

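The bar is gripped with the fingers at (280,250), and the tray hasn't moved. Next I'll pull the tray into line in front of the mouth: shift about (+6.5, +58) and turn +10.6°.

```bash
python3 -m creep '0.5 4 1 0 0 1; 1 10 1 0 0 2; 2 17 1 0 0 3.5; 3 24 1 0 0 5; 4 32 1 0 0 6.5; 5 40 1 0 0 8; 6 47 1 0 0 9.5; 6.5 54 1 0 0 10.3; 6.5 57.8 1 0 0 10.6; 6.5 57.8 1 0 0 10.6'
cat > st.py <<'E'
from trayfit import *
from scipy.spatial.transform import Rotation as R
import sys
np.set_printoptions(precision=2,suppress=True)
o=sensors.observe(); M=R.from_quat(o["tcp_rot"]).as_matrix(); h=np.degrees(np.arctan2(M[1,0],M[0,0])); print(o["time"],o["tcp_pos"],o["ft_force"],o["moment"],"jaw",h,"gw",o["grip_width"])
s=capture("scene"); t=capture("top")
g=(float(sys.argv[2]),float(sys.argv[3]),np.radians(float(sys.argv[4])))
T,f=fit2([s],TR,g); print("scene",T[:2],np.degrees(T[2]),f)
T2,f=fit2([t],TR,T); print("top",T2[:2],np.degrees(T2[2]),f)
draw(s,[(TR,T,0)],"pics/%s.png"%sys.argv[1],(160,150,420,380),2.5)
cv2.imwrite("pics/%st.png"%sys.argv[1],cv2.resize(t["color"][100:260,100:330],(690,480)))
E
python3 st.py i1 549 111 91.9
```

```text
time: 15.72
tcp_pos: [554.9, -44.8, 11.5]
tcp_rot: [0.491, 0.509, -0.509, -0.491]
ft_force: [2.1, 0.7, 3.6]
grip_width: 8.5
15.7167 [554.93 -44.8   11.51] [2.05 0.71 3.56] [ 0.12 -0.45 -0.25] jaw 92.0683236420327 gw 8.500533213542155
scene [550.18 112.18] 91.42543942213396 -0.7927333116531372
top [580.28 137.15] 131.9614035256698 -0.2368575632572174
```

View pics/i1.png

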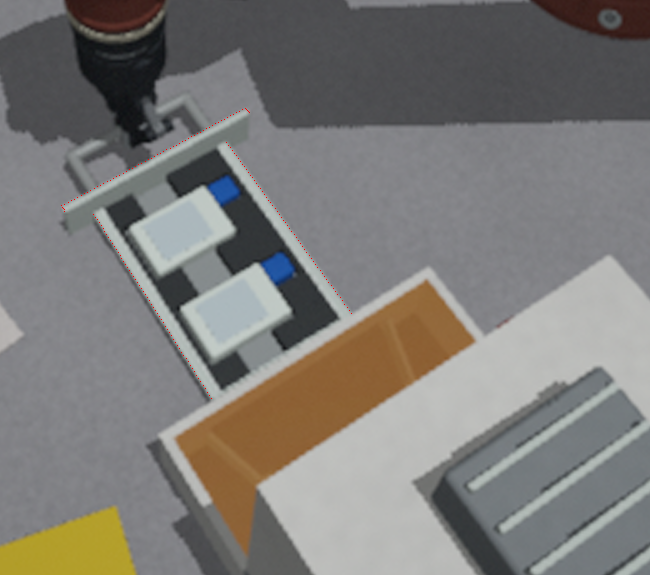

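View pics/i1t.png

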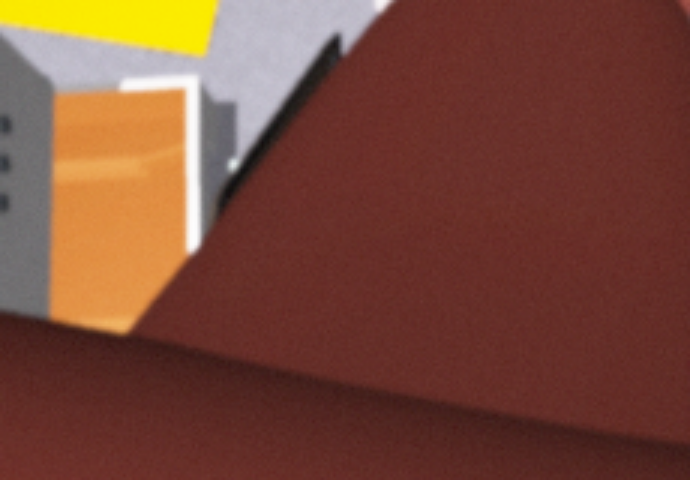

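In the scene view the tray is lined up with the mouth. Its lead edge is at (210,395) to (350,310), and the guide walls show faintly through the window. I'll overlay the model guides on both and check the lateral alignment in that same view.

```bash
cat > gd.py <<'E'
from trayfit import *
import sys
np.set_printoptions(precision=2,suppress=True)
s=capture("scene")
CO=np.vstack([seg((0,-130,70),(0,130,70),120),seg((2,130,70),(110,130,70)),seg((0,130,70),(0,130,20),20)])
C,f=fit2([s],CO,(545.4,226.5,np.radians(91.9)),ds=((1.2,1.5),(.8,1))); print("coder scene",C[:2],np.degrees(C[2]),f)
p=(float(sys.argv[2]),float(sys.argv[3]),np.radians(float(sys.argv[4])))
z=float(sys.argv[5])
GU=np.vstack([seg((0,k*88,z),(60,k*72.5,z)) for k in(1,-1)]+[seg((60,k*72.5,z),(120,k*72.5,z)) for k in(1,-1)])
draw(s,[(CO,p,0),(GU,p,0)],"pics/%s.png"%sys.argv[1],(215,240,365,380),5)
E
python3 gd.py i2 545.4 226 91.9 36
```

```text
coder scene [545.5  226.77] 91.81323380303115 -0.6833151578903198
```

View pics/i2.png

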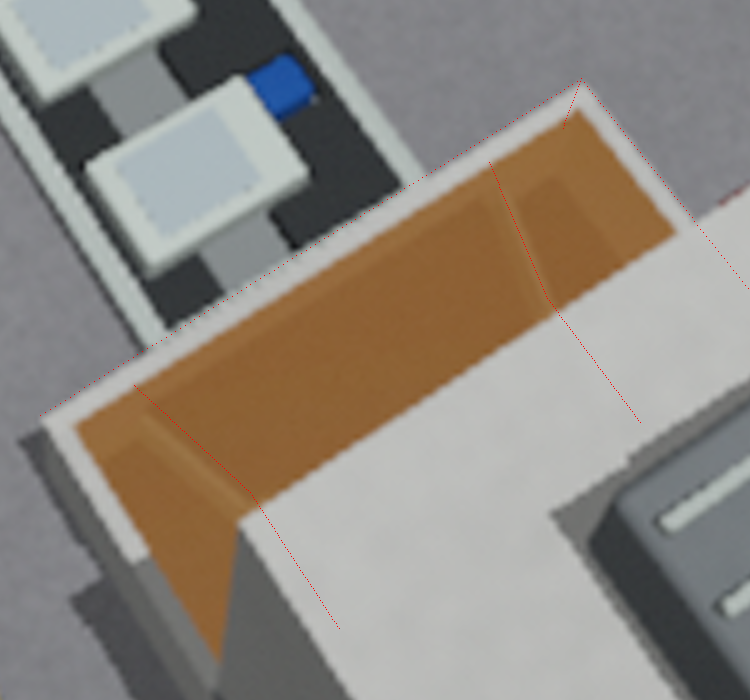

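The model guides lie right on the visible walls. The tray is about 1 mm off laterally (+x) with its heading within 0.5°. I'll advance to just past the guide mouths and watch the forces.

```bash
python3 -m creep '-1.2 5 0 0 0 0; -1.4 12 0 0 0 0; -1.6 19 0 0 0 0; -1.9 27 0 0 0 0; -2.1 35 0 0 0 0; -2.4 43 0 0 0 0; -2.6 51 0 0 0 0; -2.9 58 0 0 0 0; -3.1 64 0 0 0 0; -3.1 65 0 0 0 0'
python3 st.py i3 546.8 177.5 91.7
```

```text
time: 16.7
tcp_pos: [551.3, 18.2, 11.5]
tcp_rot: [-0.492, -0.508, 0.509, 0.491]
ft_force: [0.2, -8.7, 6.6]
grip_width: 8.5
16.7 [551.28  18.22  11.5 ] [ 0.22 -8.7   6.58] [-1.63 -0.06 -0.08] jaw 91.9239145022399 gw 8.496647231469984
scene [545.8  175.27] 91.69436764396269 -0.7075600028038025
top [550.84 171.68] 88.64831935397187 -0.019468430429697037
```

View pics/i3.png

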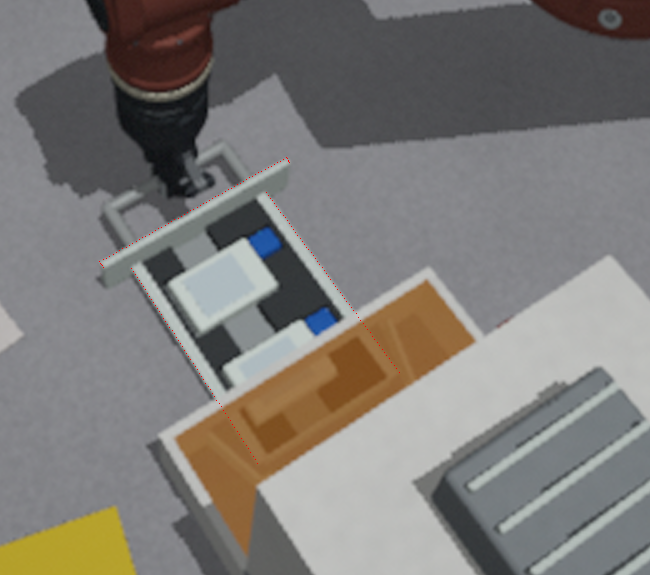

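```bash
cat > st2.py <<'E'
import trayfit
from trayfit import *
from scipy.spatial.transform import Rotation as R
import sys
np.set_printoptions(precision=2,suppress=True)
xm=float(sys.argv[5])
TR=np.vstack([seg((-96,70,19),(xm,70,19)),seg((-96,-70,19),(xm,-70,19)),seg((-106,-95,47),(-106,95,47)),seg((-100,-93,47),(-100,93,47)),seg((-106,-95,47),(-100,-95,47),15),seg((-106,95,47),(-100,95,47),15)])
o=sensors.observe(); M=R.from_quat(o["tcp_rot"]).as_matrix(); h=np.degrees(np.arctan2(M[1,0],M[0,0])); print(o["time"],o["tcp_pos"],o["ft_force"],o["moment"],"jaw",h,"gw",o["grip_width"])
s=capture("scene")
g=(float(sys.argv[2]),float(sys.argv[3]),np.radians(float(sys.argv[4])))
T,f=fit2([s],TR,g); print("scene",T[:2],np.degrees(T[2]),f)
d=T[:2]-[545.5,226.8]; a=np.radians(91.85)
print("coder frame: x",d@[np.cos(a),np.sin(a)],"y",d@[-np.sin(a),np.cos(a)],"yaw",np.degrees(T[2]-a))
draw(s,[(TR,T,0)],"pics/%s.png"%sys.argv[1],(180,170,330,300),5)
E
python3 st2.py i4 546 176 91.8 30
```

```text
16.8 [551.24  18.28  11.48] [ 0.01 -4.64  7.24] [-0.88 -0.16 -0.05] jaw 91.9300845403706 gw 9.29375734315089
scene [545.57 176.35] 91.79843041554321 -0.777306079864502
coder frame: x -50.42701241580545 y 1.5589697145475139 yaw -0.05156958445678677
```

View pics/i4.png

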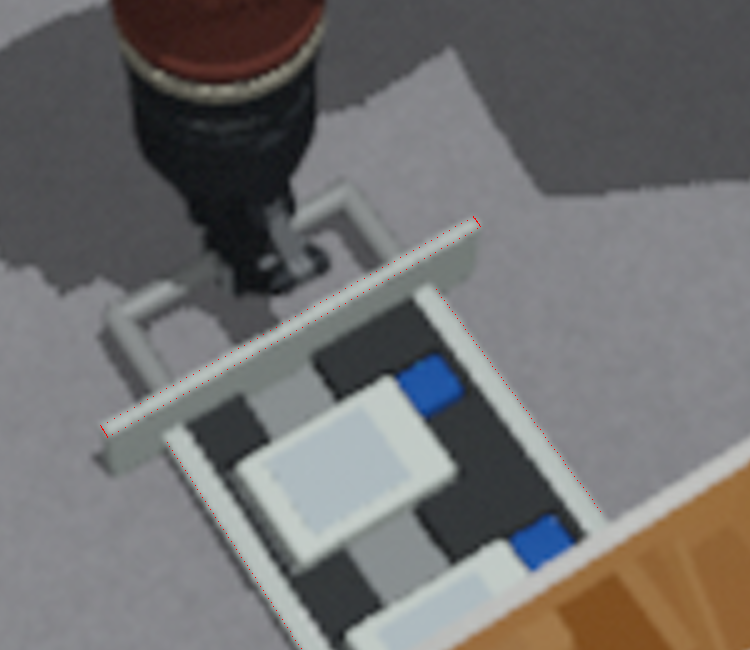

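Lateral offset is +1.5 mm (towards −x) with yaw about 0, and the robot's own readings agree. I'll shift +1.5 in x and advance into the mouths.

```bash
python3 -m creep '1.0 2 0 0 0 0; 1.5 5 0 0 0 0; 1.3 10 0 0 0 0; 1.1 15 0 0 0 0; 0.9 20 0 0 0 0; 0.7 25 0 0 0 0; 0.5 30 0 0 0 0; 0.4 35 0 0 0 0; 0.4 35 0 0 0 0; 0.4 35 0 0 0 0'
python3 st2.py i5 546 211 91.8 5
```

```text
time: 17.68
tcp_pos: [551.6, 53.3, 11.5]
tcp_rot: [-0.492, -0.508, 0.509, 0.491]
ft_force: [0.7, -4.3, 6.4]
grip_width: 8.6
17.6833 [551.6   53.27  11.49] [ 0.67 -4.33  6.41] [-0.82 -0.15  0.04] jaw 91.93185077294342 gw 8.6217577664703
scene [545.2  211.22] 92.08938545595235 -0.7964498400688171
coder frame: x -15.55884568487176 y 0.8033920784708248 yaw 0.23938545595235627
```

View pics/i5.png

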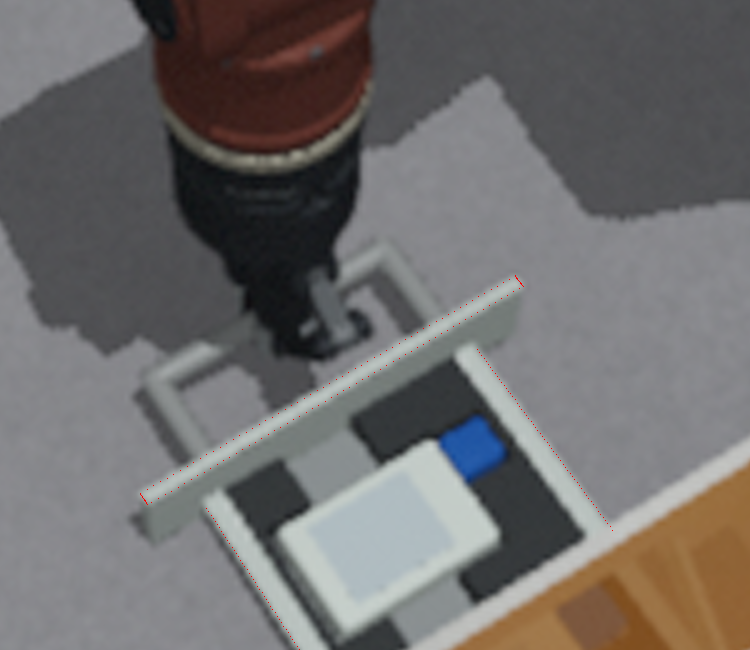

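It's in the guides by about 24 mm with almost no side force. I'll carry on along the axis.

```bash
python3 -m creep '0.2 4 0 0 0 -0.2; 0 10 0 0 0 -0.2; -0.2 16 0 0 0 -0.2; -0.4 22 0 0 0 -0.2; -0.6 28 0 0 0 -0.2; -0.8 34 0 0 0 -0.2; -1 40 0 0 0 -0.2; -1.2 46 0 0 0 -0.2; -1.3 50 0 0 0 -0.2; -1.3 50 0 0 0 -0.2'
```

```text
time: 18.57
tcp_pos: [550.3, 103.2, 11.5]
tcp_rot: [-0.493, -0.507, 0.508, 0.492]
ft_force: [1.3, -4.8, 7.6]
grip_width: 8.6
```

```bash
python3 -m creep '-0.2 5 0 0 0 0; -0.4 11 0 0 0 0; -0.6 17 0 0 0 0; -0.7 23 0 0 0 0; -0.9 29 0 0 0 0; -1.1 35 0 0 0 0; -1.3 41 0 0 0 0; -1.4 46 0 0 0 0; -1.5 50 0 0 0 0; -1.5 50 0 0 0 0'
python3 st2.py i6 542.6 311 91.8 -80
```

```text
time: 19.4
tcp_pos: [548.8, 152.9, 11.5]
tcp_rot: [-0.493, -0.507, 0.508, 0.492]
ft_force: [0.8, -4.9, 7.6]
grip_width: 8.8
19.4 [548.78 152.89  11.47] [ 0.76 -4.89  7.56] [-1.19 -0.06 -0.03] jaw 91.71409206539622 gw 8.755303553056201
scene [542.75 310.63] 91.81843425916281 -0.7567047476768494
coder frame: x 83.87357154105622 y 0.04639434880082512 yaw -0.03156574083719066
```

View pics/i6.png

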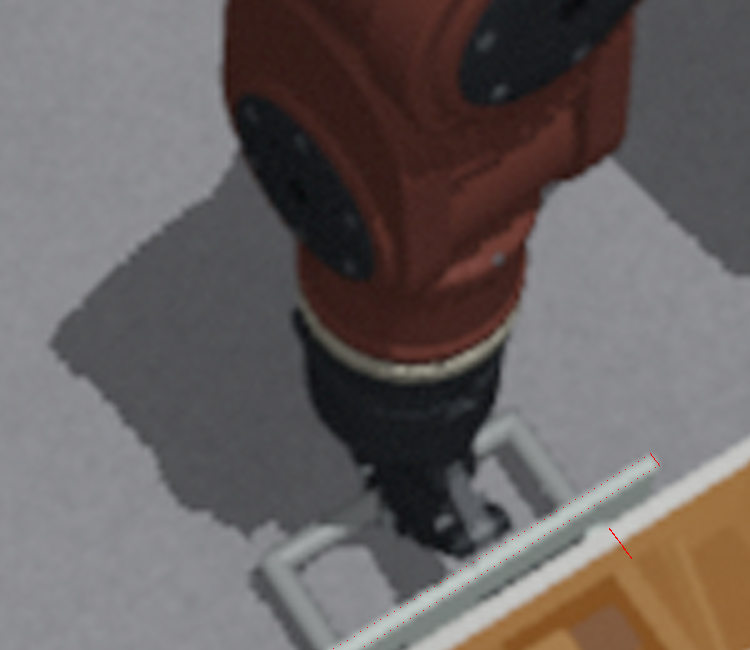

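About 16 mm is left. I'll close slowly and watch the force.

```bash
python3 -m creep '-0.1 3 0 0 0 0; -0.2 6 0 0 0 0; -0.3 9 0 0 0 0; -0.4 12 0 0 0 0; -0.4 13 0 0 0 0; -0.4 13 0 0 0 0'
python3 -m creep '0 1 0 0 0 0; 0 2 0 0 0 0; -0.1 3 0 0 0 0; -0.1 3 0 0 0 0'
```

```text
time: 19.95
tcp_pos: [548.4, 165.2, 11.5]
tcp_rot: [-0.493, -0.506, 0.508, 0.492]
ft_force: [0.9, -7.4, 8.5]
grip_width: 8.8
time: 20.28
tcp_pos: [548.3, 168.0, 11.5]
tcp_rot: [-0.493, -0.506, 0.508, 0.492]
ft_force: [0.5, -9.2, 8.2]
grip_width: 8.7
```

```bash
python3 -m creep '0 1 0 0 0 0; 0 2 0 0 0 0; 0 2 0 0 0 0'
python3 -m creep '0 1 0 0 0 0; 0 2 0 0 0 0; 0 2 0 0 0 0'
```

```text
time: 20.53
tcp_pos: [548.4, 169.9, 11.5]
tcp_rot: [-0.494, -0.506, 0.508, 0.492]
ft_force: [1.3, -9.1, 8.6]
grip_width: 9.0
time: 20.78
tcp_pos: [548.5, 170.0, 11.5]
tcp_rot: [-0.495, -0.505, 0.509, 0.491]
ft_force: [0.6, -19.0, 10.6]
grip_width: 8.8
```

```bash
python3 -m creep '0 1 0 0 0 0; 0 1.5 0 0 0 0; 0 1.5 0 0 0 0; 0 1.5 0 0 0 0'
python3 st2.py i7 542 327 91.8 -90
```

```text
time: 21.12
tcp_pos: [548.4, 170.0, 11.4]
tcp_rot: [-0.496, -0.504, 0.509, 0.491]
ft_force: [2.1, -25.4, 10.5]
grip_width: 8.9
21.1167 [548.42 169.98  11.43] [  2.15 -25.38  10.45] [-5.13 -0.19  0.08] jaw 91.55307941018553 gw 8.875777458584977
scene [551.62 330.54] 93.8874032557553 -0.6136581897735596
coder frame: x 103.48800136701689 y -9.463466220585067 yaw 2.037403255755309
```

View pics/i7.png

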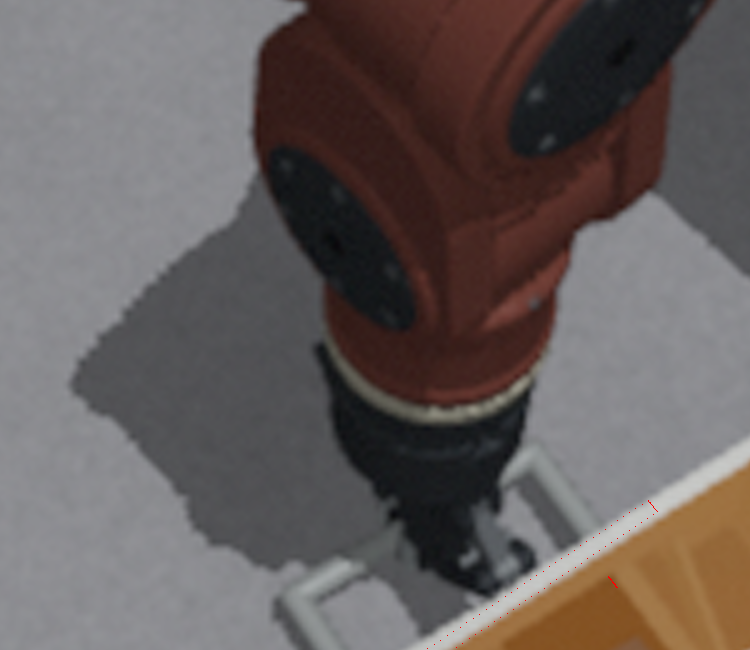

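The tray stopped hard at TCP y=170.0 under 25 N, which works out at coder x≈101, so it's home to within error. The plate is now hidden behind the cabinet's front edge. I'll release the bar, rise, and check along the plate.

```bash
python3 -m creep '0 -1 0 0 0 0; 0 -2 0 0 0 0; 0 -2.5 0 0 0 0; 0 -2.5 0 0 0 0; 0 -2.5 0 0 0 0' 0.45
python3 -m creep '0 0 20 0 0 0; 0 0 50 0 0 0; 0 0 90 0 0 0; 0 -20 120 0 0 0; 0 -55 130 0 0 0; -20 -90 130 0 0 0; -45 -125 130 0 0 0; -70 -160 130 0 0 0; -90 -200 130 0 0 0; -110 -240 130 0 0 0'
```

```text
time: 21.58
tcp_pos: [547.6, 171.8, 10.8]
tcp_rot: [-0.493, -0.506, 0.508, 0.492]
ft_force: [-0.3, -7.1, 1.8]
grip_width: 38.1
time: 22.42
tcp_pos: [440.5, -59.7, 141.0]
tcp_rot: [-0.491, -0.508, 0.508, 0.492]
ft_force: [0.8, -1.0, -0.2]
grip_width: 38.6
```

```bash
python3 -m creep '-20 -40 10 0 0 0; -40 -80 20 0 0 0; -60 -120 30 0 0 0; -70 -150 30 0 0 0; -80 -180 30 0 0 0; -80 -180 30 0 0 0'
python3 - <<'E'
from fit import *
np.set_printoptions(precision=2,suppress=True)
s=capture("scene");t=capture("top")
cv2.imwrite("pics/j1.png",cv2.resize(s["color"][200:384,200:420],(792,600),interpolation=cv2.INTER_CUBIC)[:600])
cv2.imwrite("pics/j2.png",cv2.resize(t["color"][100:250,100:260],(640,600),interpolation=cv2.INTER_CUBIC))
E
```

```text
time: 22.92
tcp_pos: [361.2, -243.8, 171.5]
tcp_rot: [-0.494, -0.506, 0.507, 0.493]
ft_force: [0.2, -0.5, -1.6]
grip_width: 38.2
```

View pics/j1.png

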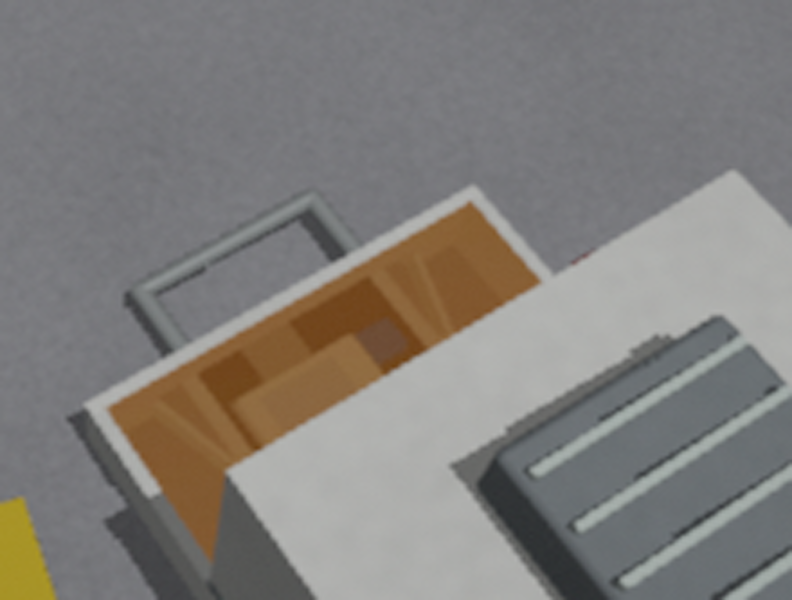

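View pics/j2.png

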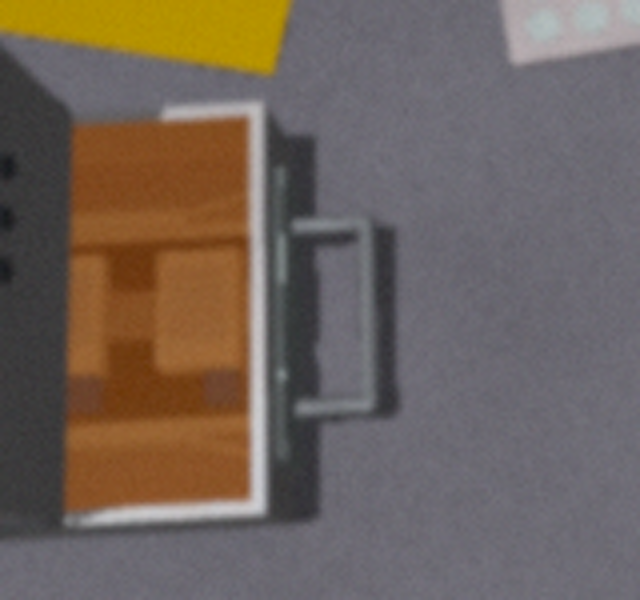

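In the top view the plate runs along (281,170)–(281,455), parallel to the face. The handle is at (370,315), and both bottles and caps show through the window in their pockets. I'll measure any gap along the plate, and the yaw, from handle and plate edges and depth.

```bash
cat > fin.py <<'E'
from trayfit import *
np.set_printoptions(precision=2,suppress=True)
s=capture("scene");t=capture("top")
HB=np.vstack([seg((-162,-60,28),(-162,60,28),100),seg((-150,-52,28),(-150,52,28),100),seg((-155,66,28),(-112,66,28),30),seg((-155,-66,28),(-112,-66,28),30)])
HT=np.vstack([HB,seg((-106,-95,47),(-106,95,47),120)])
CO=np.vstack([seg((0,-130,70),(0,130,70),150),seg((2,130,70),(110,130,70)),seg((2,-130,70),(60,-130,70))])
for n,p,M in(("top",t,HT),("scene",s,HB)):
    C,f=fit2([p],CO,(545.5,226,np.radians(91.9)),ds=((1.2,1.5),(.8,1)))
    T,g=fit2([p],M,(542.2,326,np.radians(91.9)),ds=((1.2,2),(.8,1)))
    a=C[2]; d=T[:2]-C[:2]
    print(n,"coder",C[:2],np.degrees(a),"tray",T[:2],np.degrees(T[2]),"rel x",d@[np.cos(a),np.sin(a)],"y",d@[-np.sin(a),np.cos(a)],"yaw",np.degrees(T[2]-a),f,g)
W=cloud(t)
# plate depth: points z 5..46 in front of the face
m=(W[...,2]>8)&(W[...,2]<44)&(W[...,1]>205)&(W[...,1]<235)&(abs(W[...,0]-547)<92)
P=W[m]; print(len(P))
if len(P)>20:
    for a in range(460,640,30):
        q=P[(P[:,0]>=a)&(P[:,0]<a+30)]
        if len(q): print(a+15,len(q),np.median(q,0),"from face",(226-(a+15-545.5)*-0.0323*-1)-np.median(q[:,1]))
draw(t,[(HT,T,0)],"pics/j3.png",(150,120,220,220),6)
E
python3 fin.py; python3 - <<'E'
from h import *
np.set_printoptions(precision=1,suppress=True)
s=capture("scene")
for q in("tray","tray_handle","tray_pocket","loaded_mid","tape_mid"):
    for r in landmark_of(s,q)[:2]: print(q,round(r["conf"],2),w(s,r["point"]))
E
```

```text
top coder [546.49 224.8 ] 92.59590993885972 tray [544.27 326.07] 91.88802076201472 rel x 101.25791222727675 y -2.364771539416504 yaw -0.7078891768450034 -0.9692681431770325 -0.42400312423706055
scene coder [545.6  227.43] 91.90371068650481 tray [541.61 325.28] 91.54150360666628 rel x 97.92953013886499 y 0.7421091279328434 yaw -0.36220707983852746 -0.8611494302749634 -0.48822590708732605
291
475 60 [479.72 216.98  32.8 ] from face 11.300756873353976
505 44 [505.19 218.64  30.9 ] from face 8.667267296892675
535 44 [534.3  219.76  28.61] from face 6.5813476754954365
565 46 [566.4  220.52  27.  ] from face 4.849561827602713
595 59 [599.82 220.96  32.8 ] from face 3.444914507678959
625 30 [625.77 222.5   26.86] from face 0.9342148999567428
tray_handle 0.62 [548.9 167.4  28. ]
tape_mid 0.85 [ 619.5 -301.3   19.1]
tape_mid 0.27 [550.3 227.7  -2.9]
```

With the sign of the face line corrected, the plate's outer face is 5.9–6.9 mm in front of the cabinet face all along, which matches the 6 mm plate thickness, so it's closed to within measurement error. There's plenty of time, so I'll press the bar again with shut fingers at the middle and towards both ends. That lets the plate square itself without the grip holding its yaw.

```bash
python3 -m creep '15 28 0 0 0 0; 34 66 0 0 0 0; 53 104 0 0 0 0; 73 142 0 0 0 0; 92 180 0 0 0 0; 112 218 0 0 0 0; 131 256 0 0 0 0; 150 294 0 0 0 0; 170 330 0 0 0 0; 186 362 0 0 0 0' 0 60
python3 -m creep '0 0 -20 0 0 0; 0 0 -55 0 0 0; 0 0 -90 0 0 0; 0 0 -120 0 0 0; 0 0 -145 0 0 0; 0 0 -153 0 0 0; 0 0 -153 0 0 0; 0 0 -153 0 0 0'
python3 - <<'E'
from h import *
s=capture("scene"); cv2.imwrite("pics/k1.png",cv2.resize(s["color"][180:330,180:340],(640,600),interpolation=cv2.INTER_CUBIC))
E
```

```text
time: 24.25
tcp_pos: [548.9, 125.2, 171.3]
tcp_rot: [0.492, 0.508, -0.508, -0.492]
ft_force: [1.6, -0.8, 0.3]
grip_width: 0.2
time: 24.92
tcp_pos: [548.8, 122.8, 19.0]
tcp_rot: [0.492, 0.508, -0.508, -0.492]
ft_force: [-0.1, 0.1, 1.3]
grip_width: 0.0
```

View pics/k1.png

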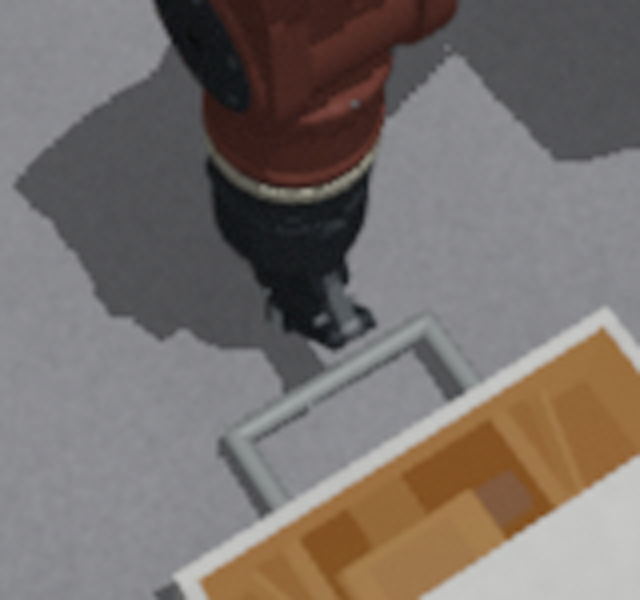

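The shut fingers are behind the bar at (330,330). I'll push forward until contact.

```bash
python3 -m creep '0 0 -3 0 0 0; 0 4 -6 0 0 0; 0 8 -6 0 0 0; 0 12 -6 0 0 0; 0 15 -6 0 0 0; 0 18 -6 0 0 0; 0 18 -6 0 0 0'
python3 -m creep '0 2 0 0 0 0; 0 4 0 0 0 0; 0 6 0 0 0 0; 0 6 0 0 0 0'
```

```text
time: 25.55
tcp_pos: [548.5, 141.2, 12.4]
tcp_rot: [0.492, 0.508, -0.508, -0.492]
ft_force: [0.3, 0.2, 0.4]
grip_width: 0.0
time: 25.88
tcp_pos: [548.4, 146.8, 12.3]
tcp_rot: [0.492, 0.508, -0.508, -0.492]
ft_force: [0.2, -0.3, 0.3]
grip_width: 0.1
```

```bash
python3 -m creep '0 2 0 0 0 0; 0 4 0 0 0 0; 0 4 0 0 0 0'
python3 -m creep '0 2 0 0 0 0; 0 3 0 0 0 0; 0 3 0 0 0 0'
```

```text
time: 26.13
tcp_pos: [548.5, 150.2, 12.3]
tcp_rot: [-0.493, -0.507, 0.508, 0.492]
ft_force: [0.1, -2.2, 0.5]
grip_width: -0.4
time: 26.38
tcp_pos: [548.4, 150.6, 12.3]
tcp_rot: [-0.494, -0.506, 0.509, 0.491]
ft_force: [-0.0, -15.2, 2.3]
grip_width: 0.3
```

```bash
python3 -m creep '0 1.5 0 0 0 0; 0 3 0 0 0 0; 0 3 0 0 0 0; 0 3 0 0 0 0'
```

```text
time: 26.72
tcp_pos: [548.4, 150.9, 12.3]
tcp_rot: [-0.496, -0.504, 0.51, 0.491]
ft_force: [-0.6, -27.9, 4.7]
grip_width: -0.3
```

```bash
python3 -m creep '0 -6 0 0 0 0; 0 -14 0 0 0 0; 18 -14 0 0 0 0; 38 -14 0 0 0 0; 38 -9 0 0 0 0; 38 -6 0 0 0 0; 38 -4 0 0 0 0; 38 -2 0 0 0 0; 38 -2 0 0 0 0; 38 -2 0 0 0 0'
python3 -m creep '0 1.5 0 0 0 0; 0 2.5 0 0 0 0; 0 2.5 0 0 0 0'
```

```text
time: 27.55
tcp_pos: [586.5, 151.8, 12.2]
tcp_rot: [-0.494, -0.506, 0.508, 0.491]
ft_force: [3.2, -13.3, -1.3]
grip_width: 0.1
time: 27.8
tcp_pos: [586.5, 152.0, 12.3]
tcp_rot: [-0.496, -0.504, 0.509, 0.49]
ft_force: [4.1, -25.1, 0.1]
grip_width: -0.5
```

```bash
python3 -m creep '0 -6 0 0 0 0; 0 -15 0 0 0 0; -36 -16 0 0 0 0; -72 -17 0 0 0 0; -76 -12 0 0 0 0; -76 -8 0 0 0 0; -76 -6 0 0 0 0; -76 -4 0 0 0 0; -76 -4 0 0 0 0; -76 -4 0 0 0 0'
python3 -m creep '0 1.5 0 0 0 0; 0 2 0 0 0 0; 0 2 0 0 0 0'
```

```text
time: 28.63
tcp_pos: [507.5, 149.4, 11.8]
tcp_rot: [-0.493, -0.504, 0.511, 0.492]
ft_force: [-10.6, -20.9, 10.6]
grip_width: -0.4
time: 28.88
tcp_pos: [507.4, 149.6, 11.8]
tcp_rot: [-0.494, -0.503, 0.511, 0.492]
ft_force: [-11.7, -28.9, 12.1]
grip_width: -0.2
```

The stop points are y 152.0, 150.8 and 149.6 at x 586, 548 and 507. Their slope is 1.7° against the face's 1.85°, so the plate is square and solid on the face. Now I'll back away and do the last check.

```bash
python3 -m creep '0 -8 0 0 0 0; 0 -25 0 0 0 0; 0 -40 20 0 0 0; 0 -60 55 0 0 0; 0 -90 90 0 0 0; -20 -125 120 0 0 0; -40 -160 140 0 0 0; -60 -195 150 0 0 0; -80 -230 150 0 0 0; -100 -265 150 0 0 0'
python3 -m creep '-15 -30 0 0 0 0; -30 -65 0 0 0 0; -40 -100 0 0 0 0; -45 -120 0 0 0 0; -45 -120 0 0 0 0; -45 -120 0 0 0 0'
sed -i 's/(226-(a+15-545.5)\*-0.0323\*-1)-np.median(q\[:,1\])/226+(np.median(q[:,0])-545.5)*0.0323-np.median(q[:,1])/' fin.py; python3 fin.py
python3 - <<'E'
from fit import *
np.set_printoptions(precision=2,suppress=True)
s=capture("scene");t=capture("top")
cv2.imwrite("pics/l1.png",s["color"]); cv2.imwrite("pics/l2.png",cv2.resize(t["color"][100:250,100:260],(640,600),interpolation=cv2.INTER_CUBIC))
E
```

```text
time: 29.72
tcp_pos: [417.0, -101.2, 163.7]
tcp_rot: [0.493, 0.509, -0.507, -0.491]
ft_force: [0.5, -0.6, 0.1]
grip_width: 0.3
time: 30.22
tcp_pos: [371.7, -220.8, 162.3]
tcp_rot: [0.493, 0.507, -0.507, -0.493]
ft_force: [-0.5, 0.9, -0.3]
grip_width: -0.3
top coder [546.48 224.79] 92.59071461966222 tray [540.28 327.2 ] 93.59677687547867 rel x 102.58023997857211 y 1.572076708403663 yaw 1.006062255816455 -0.9715719223022461 -0.4314434826374054
scene coder [545.62 227.45] 91.90489319668227 tray [541.63 325.27] 91.53928978853112 rel x 97.9008483841768 y 0.7375564290534531 yaw -0.3656034081511376 -0.8617758750915527 -0.490746408700943
286
475 59 [478.55 217.25  33.04] from face 6.585666757152296
505 46 [505.28 218.64  30.33] from face 6.058878256020847
535 42 [534.37 219.58  29.78] from face 6.060103729873106
565 42 [563.98 220.54  28.35] from face 6.055789388271563
595 59 [600.65 220.79  31.97] from face 6.986473352918438
625 31 [625.71 222.58  26.74] from face 6.014017828529859
```

View pics/l1.png

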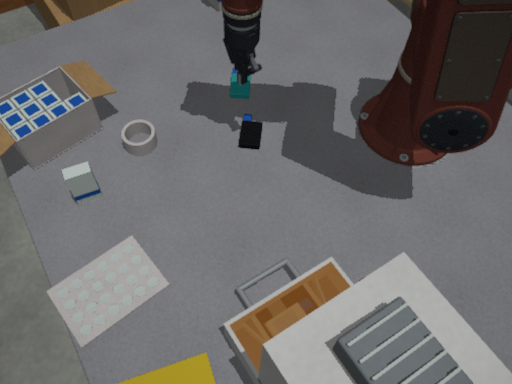

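View pics/l2.png

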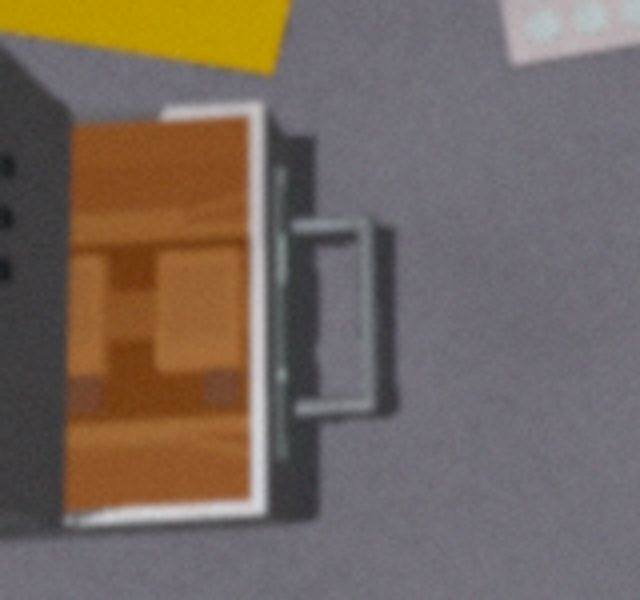

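The tray is in, with the plate's outer face 6–7 mm in front of the cabinet face along its whole length, which matches its 6 mm thickness. Both bottles show through the window in their pockets, and the tape is still at (140,138). The arm is clear, so I'm handing in.

```bash
python3 -c "
from station import job
print(job.job_done())"
```

```text
the job is handed in; nothing more can be done
None
```

The bottle is in its pocket and the tray is fully home in the cabinet; I handed the job in at about 30.5 s.

**Bottle:** I laid the loose white bottle in the empty pocket with its cap along the tray's +y side, then pressed it down with shut fingers to about 32 N. Its top then measured about 24 mm and level, the same as the other bottle.

**Tray:** I gripped the handle, turned the tray about 10.6° into line, and slid it in with almost no side force until it stopped. Then I pushed the bar again with shut fingers at the middle and near both ends, at 25–30 N.

**Checks that agreed:**
- **Stops:** the three stop points lie on a 1.7° line, against about 1.85° for the cabinet face.
- **Plate:** depth puts its outer face 6–7 mm in front of the cabinet face all along, matching the 6 mm plate.
- **Bottles:** the top view shows both through the window, lying in their pockets. I could not measure their height inside the cabinet.
- **Tape:** the roll is where it was.

**Check that disagreed:** the final edge fits of the tray were weak. They gave its depth as 97.9 mm from one camera and 102.6 mm from the other (home is 100 mm), with yaw scatter of up to 1°. I relied on the stop points and depth instead.

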